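Turn the utensil carousel and hang up the measure

ROBOT

A 6-joint arm with a two-finger parallel gripper is mounted at the origin on the work surface. World frame = base frame: x ahead of the robot, y to its left, z up, the work surface at z = 0. Lengths are in mm, angles in rad, forces in N, time in s.
With the tool pointing down it reaches from about 275 to 1000 mm from the base axis. Payload 8.4 kg.
Tool frame: the origin (TCP) lies at the centre of the arm's flange, where the gripper is bolted on; the fingertips stand r.tip_extent ahead of it and the grasp point (between the pads) lies 155 mm ahead of it (r.tip_extent is the distance from the TCP to the fingertips, in mm); z points along the fingers, y is the direction in which the jaws open and shut (so a half turn about z gives the same grasp; the last joint's range is limited). The gripper opens to 85 mm and grips with 20 to 120 N. Pads are 22 mm wide; open, the fingers measure 114 mm over their backs; the gripper's body (76 mm by 85 mm) begins 54 mm behind the grasp point. The pads swing forward as they close: fully open they stand 13 mm farther back than shut.
Start: joints at [1.118, 0.353, 1.633, -0, 1.155, -0.002], TCP at [272.303, 562.566, 404.681] pointing down, gripper open.
Joint ranges: [-2.63, 2.63], [-0.92, 2.1], [0.06, 2.66], [-1.3, 4.44], [0, 2.69], [-3.02, 3.02]. Speed limits (rad/s): [2.22, 2.22, 2.79, 3.14, 3.14, 3.14].

INTERFACE

Orientations are given as [roll, pitch, yaw] about the fixed x, y, z axes, in that order (R = Rz(yaw) Ry(pitch) Rx(roll)).
In Python, from rig import sense, grab_frame, job, r gives the robot as it stands. The module is installed in compiled form; this text tells all that it offers.
- The arm moves only by the shell command python3 -m creep 'ROWS' [FORCE]. ROWS is JSON, a list of rows, each a list of 7 numbers: the turn, a rotation vector about the tool's x, y, z in rad, then the shift along the tool's x, y, z in mm, then the closure, from 0 (fully open) to 1 (shut). In form: [[wx, wy, wz, dx, dy, dz, fingers], ...]. A call has 1 to 10 rows; each row shifts and turns the pose as measured when the row begins, along the tool's axes as they then stand; what a row does not reach is not made up. A row lasts 1/12 s, in which the tool goes at most 41.7 mm and 7.16 degrees, less where a joint would pass 70% of its speed; a pose out of reach is approached as far as the arm can. A call with a gripper value outside its range is refused whole. The fingers move at their own pace and stop on an object; FORCE is the grip in N (left out, the last holds). Time passes only in rows, so rows that do not move let the fingers close. It gives the time, the measured TCP pose, the force and the opening at its end, in the units of the state.
- sense(): the state, without advancing time (a new reading comes with each control period).
- grab_frame(name): name is "scene" or "top" or "wrist"; returns a dict with "color" (420x560x3 uint8, red, green, blue), "mtx" (3x3 intrinsics, pixels), "T" (4x4, takes a point from camera to world coordinates). Camera axes: x right, y down, z forward; pixel columns grow to the right and rows downward; lengths in mm; the calibration is good to about 2 mm. A picture is of the moment at which its call begins. There is no depth.
- job.sign_off(): hands the job in, once; it reports no verdict.
The state is a dict: "clock": time; "qpos": joint angles; "qvel": joint speeds; "joint_efforts": joint torques, N m; "eef_pos": TCP position; "tcp_rot": TCP orientation; "contact_force": force on the tool from outside, world axes, zero at the start; "wrist_torque": the same for the moment, N m; "opening": opening from 0.0 (shut) to 1.0 (fully open).
Only numpy, scipy, OpenCV 4.12 (cv2) and the standard library are available. Lean on these libraries where they do the work, as an engineer would, in place of code of your own. Each camera call takes 0.05 s, during which the arm holds its last target.

TASK

Turn the carousel rack until its free forked hook stands over the front pointer, then hang the loose steel measure on that hook, collar lying flat on the prongs behind the lips, and let go. The fork is clamped by eye, so feel for its inner end and its height: never load the hook with more than 20 N, and set the measure down on it before letting go instead of dropping it. Leave the other things on the counter where they are.

Things in the scene. Friction and masses are not known exactly. Their poses are not given: they have to be found in the camera images.
- rack_base: Carousel rack fixed on the counter: dark round base plate 160 mm across, 14 mm thick, thin post, steel head turning on it. Origin on the turning axis at counter level, z up. Four forked hooks stick out level from the head a quarter turn apart, 190 to 215 mm high; three carry utensils fixed to them (flat turner, ball scoop, small tapered cup; they reach 115 mm from the axis, stem tops up to 257 mm), one is free.
- front_mark (a point): Top of the small steel pointer tab on the rack's base plate, 105 mm from the turning axis: the front of the rack, roughly on the robot's side.
- rack (a joint): Angle of the rack's head, rad, growing anticlockwise from above; 0 (or a whole turn, 6.283) when the free hook is exactly over the front pointer. It turns both ways without end stops, stiffly (0.15 N m of friction plus 0.4 N m per rad/s), and stays where it is left.
- turn_post (a point): Upright round steel turning post, 12 mm thick, standing 48 mm above the head's round top plate (88 mm across, upper face at z = 238 mm). The point is on the post's axis 26 mm above that plate, 36 mm from the turning axis, 135 degrees anticlockwise (from above) from the free hook. Taking it round the axis turns the rack.
- free_hook: Clamp of the free hook: origin 50 mm from the turning axis, z = 205 mm; x points outward along the hook, z up. The fork in it was clamped by eye and is NOT measured: it sits up to 10 mm farther in or out and up to 12 mm higher or lower than its set place (set place: prong tops at the height of this origin, closed inner end of the slot at x = 25 mm); sideways it is true. It bends beyond 20 N.
- hook_ref (a point): Fixed point 50 mm farther out than the free hook's clamp, same height; shows which way the hook points (not a point of the fork). The fork: two level prongs 8 mm wide, 8 mm thick, a 14 mm slot between them open outward. Slot's closed end to prong tips: 33 mm; the last 8 mm of each prong is a lip rising 8.5 mm, so 25 mm lies between closed end and lips. Rod at the closed end: collar 7 mm clear of the lips.
- scoop: Loose steel measure, 0.14 to 0.24 kg, upright on the counter; origin under its centre, z up. Cup 72 mm wide, 56 mm tall; bail over it up to 87 mm; on its axis a round rod 8 mm thick from 87 to 146 mm, a flat round collar 28 mm across from 146 to 152 mm, a round black grip stem 16 mm thick from 152 to 192 mm. It hangs with the rod in a fork's slot and the collar on the prongs behind the lips.
- scoop_grip (a point): Centre of the black grip stem of the measure, on its axis, 174 mm above its underside and 28 mm above the underside of its collar.
- mug: Bystander, not to be moved: steel mug, 72 mm wide, 75 mm tall; origin under its centre.
- jar: Bystander, not to be moved: amber glass jar, 68 mm wide, 100 mm tall; origin under its centre.
- tin: Bystander, not to be moved: flat metal tin, 74 mm wide, 55 mm tall; origin under its centre.
- parcel: Bystander, not to be moved: cardboard parcel, 110 x 75 x 45 mm; origin under its centre.
- bowl: Bystander, not to be moved: white ceramic bowl, 110 mm wide, 45 mm tall; origin under its centre.
- weight: Bystander, not to be moved: brass weight, 44 mm wide, 45 mm tall; origin under its centre.
- spice: Bystander, not to be moved: brown earthenware spice jar, 48 mm wide, 85 mm tall; origin under its centre.
Not all that is in view belongs to the job. What is shaped like the scoop but red is not meant.

How it is judged (in metres and radians):
On the way, in this order (a step that is already met when the one before it is completed fails the run):
1. the free hook is brought over the front pointer (within 20 mm) and the rack stands still (horizontal distance between hook_ref and front_mark below 0.02 m and velocity of joint rack between -0.05 and 0.05 rad/s), for 0.3 s.
2. the measure, still held by the robot, is set down on the free hook (horizontal distance between hook_ref and front_mark below 0.02 m and contact force between scoop and free_hook above 0.5 N and contact force between the fingers and scoop above 0.5 N), for 0.2 s.
At the end, for the whole second after the job is handed in: The free hook stands within 20 mm of the front pointer; the measure hangs from it at rest and released, upright within 0.1 rad, its weight on the prongs (over 0.6 N), its stem within 50 mm of the hook's clamp, its collar not lying on the lips (under 0.3 N on each) (horizontal distance between hook_ref and front_mark below 0.02 m and contact force between scoop and free_hook above 0.6 N and angle between scoop's own z axis and vertical below 0.1 rad and horizontal distance between scoop_grip and free_hook below 0.05 m and contact force between scoop and hook_fork_c1 below 0.3 N and contact force between scoop and hook_fork_c3 below 0.3 N and linear speed of scoop below 0.03 m/s and contact force between the fingers and scoop below 0.05 N); the robot touches nothing.
It fails at once if the free hook is loaded with more than 20 N (contact force between free_hook and anything else above 20 N).
It fails at once if the measure is dropped or thrown (faster than 0.3 m/s out of the fingers) (linear speed of scoop above 0.3 m/s and contact force between the fingers and scoop below 0.05 N).
It fails at once if a bystander is moved more than 30 mm (distance of any of mug, jar, tin, parcel, bowl, weight, spice from where it was at the start of the episode above 0.03 m).
It also fails if it takes over 72 s, if anything falls off the work surface, if the arm or the gripper's body presses on something with over 40 N, if the wrist force passes 120 N, or if a joint passes its speed limit or range.

## Working session

There is one attempt and no reset: what is moved stays moved. The work goes in short steps, Python scripts to look and compute and a shell command to move; the robot and the scene stay as the last step left them, time stands still between calls to the robot, and variables do not carry over. Pictures are saved under pics/ and viewed, and the job is handed in when it is done.

```bash
mkdir -p pics; ls; python3 - <<'E'
from rig import sense, grab_frame, job, r
import cv2
print(sense()); print(r.tip_extent)
for n in ["scene","top","wrist"]:
    f=grab_frame(n); cv2.imwrite(f"pics/{n}0.png",f["color"][:,:,::-1]); print(n,f["mtx"].tolist(),f["T"].round(4).tolist())
E
```

```text
pics
{'clock': 0.0, 'qpos': array([ 1.11757560e+00,  3.53671788e-01,  1.63413406e+00, -3.52093037e-06,
        1.15521725e+00, -2.38923837e-03]), 'qvel': array([-0.000511  , -0.00150357,  0.0012412 , -0.00022715,  0.0014319 ,
       -0.00047925]), 'joint_efforts': array([-1.78270202e-03, -6.05251551e+01, -3.42074847e+01, -8.98556254e-05,
        9.31883493e-03,  4.70479335e-06]), 'eef_pos': array([272.21261958, 562.34415408, 403.94678133]), 'tcp_rot': array([-3.14016221e+00, -1.98465725e-07,  2.69076259e+00]), 'contact_force': array([ 0.17246864, -0.17170684, -0.45512132]), 'wrist_torque': array([ 0.04306524, -0.00503629,  0.03045574]), 'opening': 1.004510519007984}
173.4
scene [[536.5731585238327, 0.0, 284.15477134291785], [0.0, 536.5731585238327, 199.3110028502873], [0.0, 0.0, 1.0]] [[0.6906, 0.5817, -0.4297, 1061.7493], [0.7231, -0.5465, 0.4225, -519.6547], [0.0109, -0.6025, -0.7981, 1190.3502], [0.0, 0.0, 0.0, 1.0]]
top [[510.39064764289446, 0.0, 271.378510098969], [0.0, 510.39064764289446, 206.7348535260342], [0.0, 0.0, 1.0]] [[-0.0182, -0.9964, 0.0823, 380.191], [-0.9997, 0.0192, 0.0117, 25.8124], [-0.0133, -0.0821, -0.9965, 1623.4358], [0.0, 0.0, 0.0, 1.0]]
wrist [[326.37603218054517, 0.0, 278.0544263687333], [0.0, 326.37603218054517, 209.24824470520886], [0.0, 0.0, 1.0]] [[0.4358, 0.8592, 0.2681, 203.3024], [0.9, -0.4149, -0.1335, 594.9036], [-0.0035, 0.2994, -0.9541, 373.0446], [0.0, 0.0, 0.0, 1.0]]
```

View pics/scene0.png

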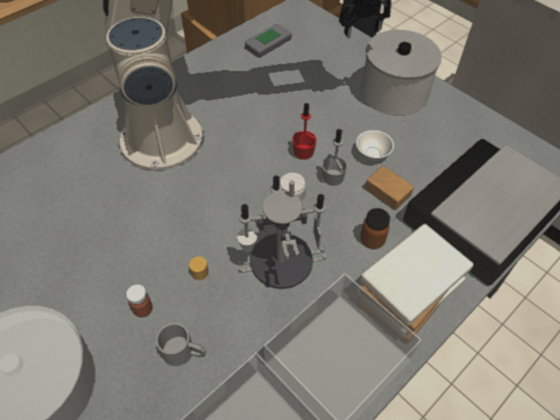

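View pics/top0.png

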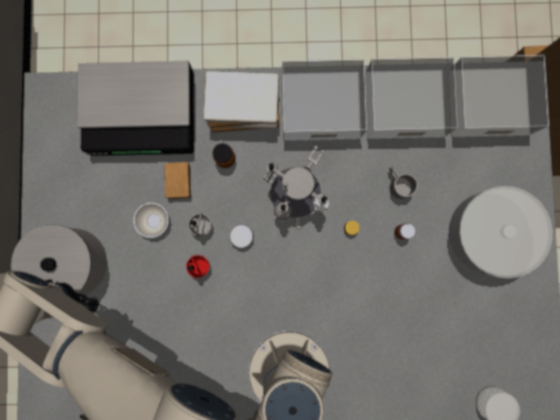

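View pics/wrist0.png

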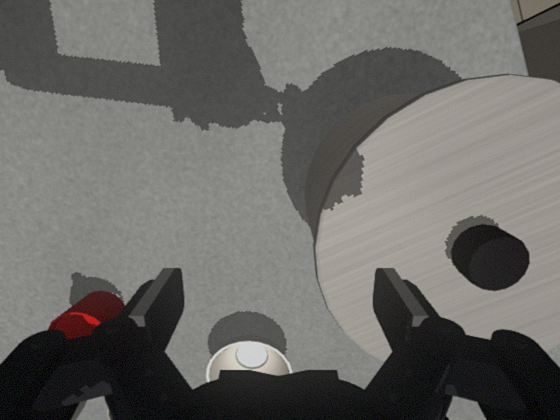

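```bash
python3 - <<'E'
import cv2
a=cv2.imread("pics/top0.png")[130:290,180:370]; cv2.imwrite("pics/top0c.png",cv2.resize(a,None,fx=4,fy=3.7 and 4,interpolation=cv2.INTER_CUBIC)[:600])
a=cv2.imread("pics/scene0.png")[95:295,200:400]; cv2.imwrite("pics/scene0c.png",cv2.resize(a,None,fx=3,fy=3,interpolation=cv2.INTER_CUBIC))
E
```

```text
(no output)
```

View pics/top0c.png

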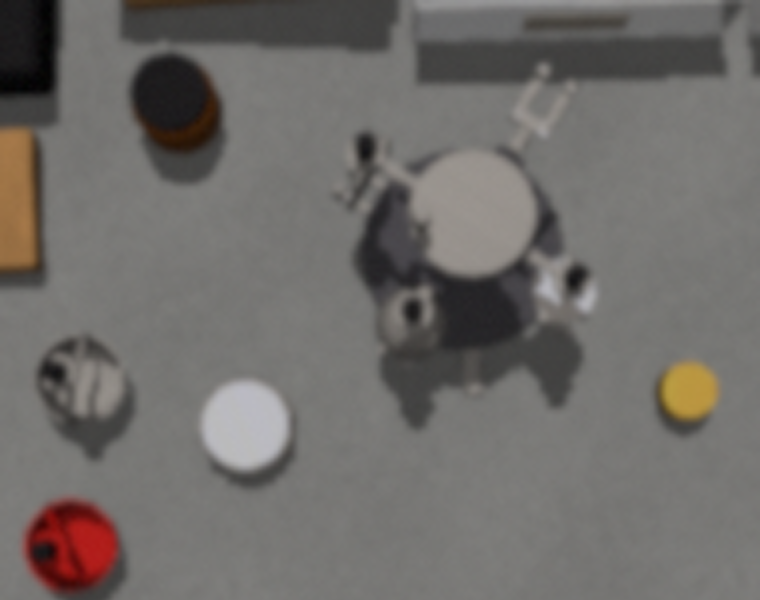

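View pics/scene0c.png

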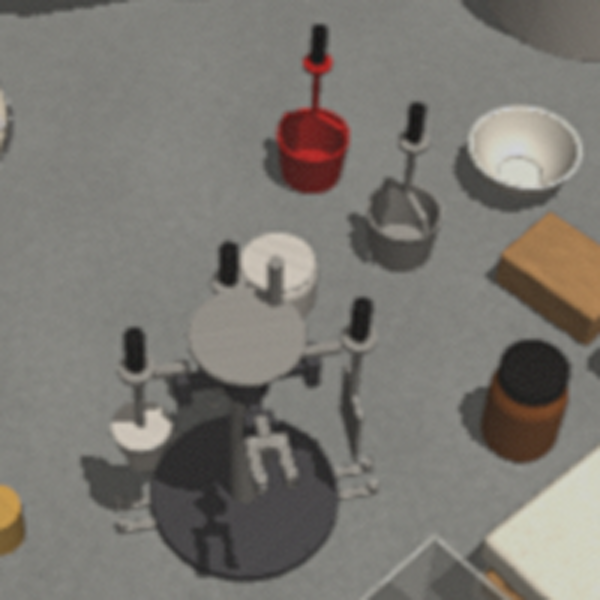

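```bash
cat > h.py <<'E'
import numpy as np, cv2
from rig import sense, grab_frame, job, r
def ray(f,p):
    d=np.linalg.inv(f["mtx"])@[p[0],p[1],1]; T=f["T"]; return T[:3,3],(T[:3,:3]@d)/np.linalg.norm(d)
def atz(f,p,z):
    o,d=ray(f,p); return o+d*(z-o[2])/d[2]
def tri(*fp):
    A=np.zeros((3,3));b=np.zeros(3);rs=[ray(f,p) for f,p in fp]
    for o,d in rs:
        M=np.eye(3)-np.outer(d,d);A+=M;b+=M@o
    x=np.linalg.solve(A,b); return x.round(1), round(max(np.linalg.norm((np.eye(3)-np.outer(d,d))@(x-o)) for o,d in rs),1)
def proj(f,X):
    T=np.linalg.inv(f["T"]); p=f["mtx"]@(T[:3,:3]@X+T[:3,3]); return p[:2]/p[2]
def save(name,img,crop=None,s=1):
    if crop: x0,y0,x1,y1=crop; img=img[y0:y1,x0:x1]
    cv2.imwrite("pics/"+name+".png",cv2.resize(img[:,:,::-1],None,fx=s,fy=s,interpolation=cv2.INTER_CUBIC))
E
python3 - <<'E'
from h import *
import pickle
t=grab_frame("top");s=grab_frame("scene")
T=lambda x,y:(t,(180+x/4,130+y/4)); S=lambda x,y:(s,(200+x/3,95+y/3))
print("plate",tri(T(473,212),S(247,335)),atz(*T(473,212),238),atz(*S(247,335),238))
print("pointer",atz(*T(474,388),16))
print("scoop grip top",tri(T(52,374),S(417,107)))
print("red",tri(T(42,551),S(320,30)))
print("post top",tri(T(422,228),S(275,262)),atz(*T(422,228),286),atz(*S(275,262),286))
print("fork tips L",tri(T(545,70),S(293,478)),"R",tri(T(572,85),S(256,488)))
print("fork inner",tri(T(537,120),S(264,440)))
for nm,p in dict(whitejar=(245,425),turner=(365,147),cup=(578,278),ball=(410,312),scoopcup=(85,380)).items(): print(nm,atz(*T(*p),250 if nm in('turner','cup','ball') else 60).round(0))
E
```

```text
plate (array([559.1, -31.9, 235.6]), np.float64(0.9)) [558.28253416 -32.47698179 238.        ] [560.92399677 -32.46629269 238.        ]
pointer [447.33051409 -39.45955118  16.        ]
scoop grip top (array([457.2, 266.2, 188.8]), np.float64(2.4))
red (array([332.8, 273.4, 189.2]), np.float64(1.6))
post top (array([545.4,   5.6, 276.6]), np.float64(3.2)) [542.16062507   3.37572542 286.        ] [552.6835326   2.7009741 286.       ]
fork tips L (array([660.9, -84.7, 215.7]), np.float64(1.5)) R (array([ 649. , -105.6,  211.8]), np.float64(1.1))
fork inner (array([625.2, -78.3, 217.7]), np.float64(1.2))
whitejar [420. 138.  60.]
turner [603.  40. 250.]
cup [ 510. -102.  250.]
ball [490.  12. 250.]
scoopcup [457. 261.  60.]
```

```bash
cat >> h.py <<'E'
from scipy.spatial.transform import Rotation as Ro
def st():
    s=sense(); R=Ro.from_euler('xyz',s["tcp_rot"]); return s,np.array(s["eef_pos"]),R
def to(x,y,z,yaw=None):
    s,p,R=st(); d=R.inv().apply(np.array([x,y,z])-p)
    print("t",round(s["clock"],2),"pos",p.round(1),"rpy",np.round(s["tcp_rot"],3),"F",np.round(s["contact_force"],1),"open",round(s["opening"],3),"q",np.round(s["qpos"],2))
    print("tool shift",d.round(1))
    if yaw is not None:
        print("rotvec",(R.inv()*Ro.from_euler('xyz',[np.pi,0,yaw])).as_rotvec().round(3))
E
python3 -c "
from h import *
import numpy as np
to(530,60,500,np.radians(194))"
```

```text
t 0.25 pos [272.3 562.5 404.3] rpy [-3.141  0.     2.691] F [-0.4 -0.3  0.2] open 0.998 q [ 1.12  0.35  1.63 -0.    1.16 -0.  ]
tool shift [-450.9 -340.1  -95.4]
rotvec [-0.001 -0.    -0.695]
```

```bash
python3 -m creep '[[0,0,0,-20,-15,-10,0],[0,0,0,-30,-22.5,-8,0],[0,0,0,-30,-22.5,-8,0],[0,0,0,-30,-22.5,-8,0],[0,0,0,-30,-22.5,-8,0],[0,0,0,-30,-22.5,-8,0],[0,0,0,-30,-22.5,-8,0],[0,0,0,-30,-22.5,-8,0],[0,0,0,-30,-22.5,-8,0],[0,0,0,-30,-22.5,-8,0]]'; python3 - <<'E'
from h import *
to(530,60,500,np.radians(194))
f=grab_frame("wrist"); save("w1",f["color"])
np.savez("w1.npz",**f)
E
```

```text
clock: 1.08
eef_pos: [441.0, 232.6, 486.5]
tcp_rot: [-3.139, -0.002, 2.701]
contact_force: [0.4, -0.7, 0.0]
opening: 0.998
t 1.08 pos [441.  232.6 486.5] rpy [-3.139e+00 -2.000e-03  2.701e+00] F [ 0.4 -0.7  0. ] open 0.998 q [ 0.48  0.08  1.8  -0.    1.27 -0.65]
tool shift [-154.  -118.2  -13.5]
rotvec [-0.002 -0.002 -0.685]
```

View pics/w1.png

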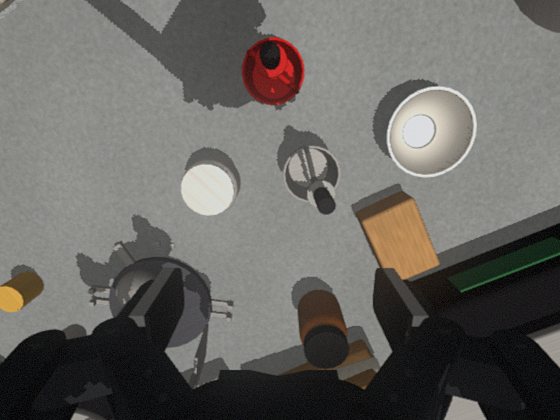

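```bash
python3 - <<'E'
from h import *
w=dict(np.load("w1.npz"));t=grab_frame("top")
print(tri((w,(326,207)),(t,(193,223.5))))
for p in [(326,207)]: print(atz(w,p,192))
print("low things",[atz(w,p,16).round(0) for p in [(122,245),(96,296),(226,310),(162,303)]])
save("w1c",w["color"],(230,20,380,230),2.8)
to(535,50,500,np.radians(194))
E
```

```text
(array([455.8, 263.8, 204.1]), np.float64(2.1))
[461.00318872 265.60508915 192.        ]
low things [array([447., -26.,  16.]), array([ 502., -110.,   16.]), array([610.,  60.,  16.]), array([556., -24.,  16.])]
t 1.18 pos [442.7 230.5 487.5] rpy [-3.140e+00  1.000e-03  2.697e+00] F [-0.8  0.1 -0.4] open 1.0 q [ 0.48  0.08  1.79 -0.    1.27 -0.65]
tool shift [-161.  -123.2  -12.1]
rotvec [-0.002  0.    -0.689]
```

View pics/w1c.png

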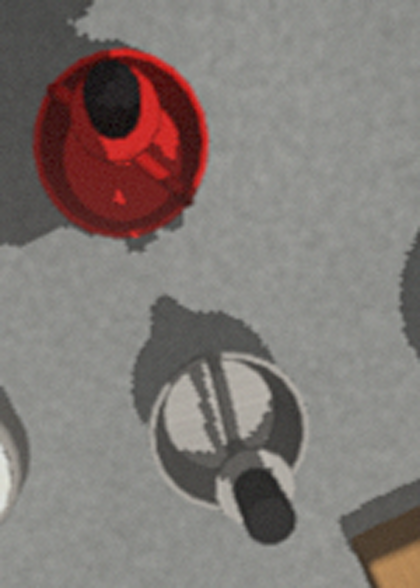

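```bash
python3 - <<'E'
from h import *
w=dict(np.load("w1.npz"));t=grab_frame("top")
save("w1d",w["color"],(70,220,250,370),4)
print(tri((w,(122,245)),(t,(298.5,226.5))))
E
python3 -m creep '[[0,0,-0.1,-25,-18,-2,0],[0,0,-0.1,-25,-16,-2,0],[0,0,-0.1,-25,-13,-2,0],[0,0,-0.1,-25,-10,-2,0],[0,0,-0.1,-25,-7,-2,0],[0,0,-0.1,-25,-4,-2,0],[0,0,-0.09,-15,0,0,0]]'; python3 - <<'E'
from h import *
to(552,3,500,np.radians(194))
f=grab_frame("wrist"); save("w2",f["color"])
np.savez("w2.npz",**f)
E
```

```text
(array([450.4, -40.2,  -4.8]), np.float64(0.6))
clock: 1.82
eef_pos: [584.4, 144.2, 496.6]
tcp_rot: [3.139, -0.005, -2.864]
contact_force: [-1.1, 1.3, 0.4]
opening: 1.0
t 1.82 pos [584.4 144.2 496.6] rpy [ 3.139 -0.005 -2.864] F [-1.1  1.3  0.4] open 1.0 q [ 0.24  0.25  1.57  0.    1.33 -1.61]
tool shift [  69.9 -126.9   -3.4]
rotvec [ 0.003 -0.006  0.033]
```

View pics/w1d.png

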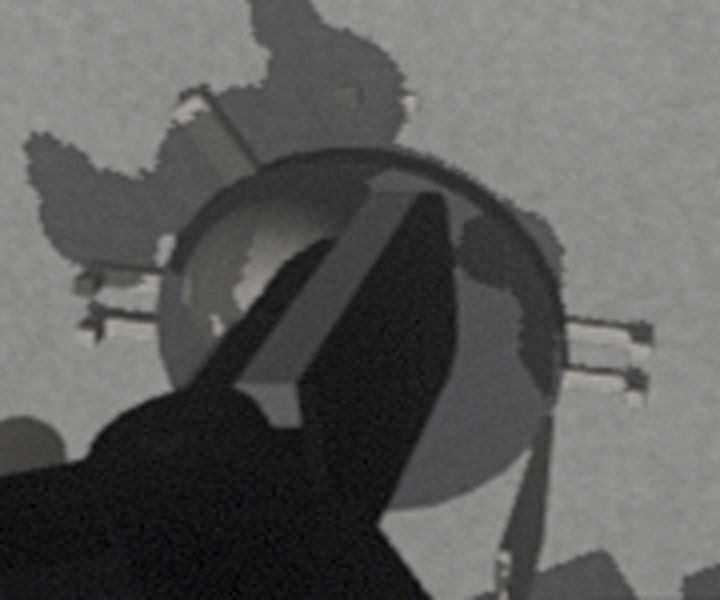

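View pics/w2.png

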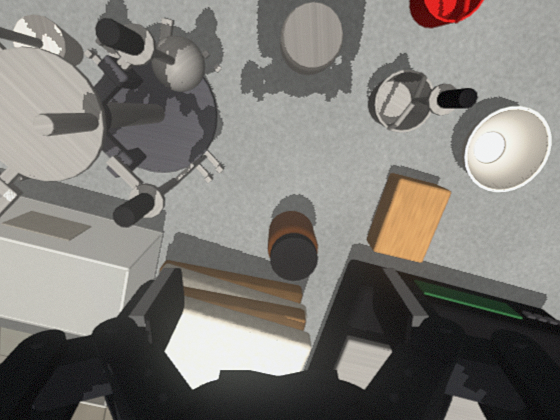

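```bash
python3 -m creep '[[0,0,0.033,14,-25,-1,0.45],[0,0,0,14,-25,-1,0.45],[0,0,0,14,-25,-1,0.45],[0,0,0,14,-25,-1,0.45],[0,0,0,0,0,0,0.45]]'; python3 - <<'E'
from h import *
to(552,3,500,np.radians(194))
f=grab_frame("wrist"); save("w3",f["color"])
np.savez("w3.npz",**f)
E
```

```text
clock: 2.28
eef_pos: [556.4, 38.4, 495.3]
tcp_rot: [3.135, -0.011, -2.888]
contact_force: [0.2, 0.6, -0.3]
opening: 0.552
t 2.28 pos [556.4  38.4 495.3] rpy [ 3.135 -0.011 -2.888] F [ 0.2  0.6 -0.3] open 0.552 q [ 0.06  0.18  1.67  0.    1.31 -1.76]
tool shift [ 13.2 -33.1  -4.7]
rotvec [ 0.006 -0.011  0.01 ]
```

View pics/w3.png

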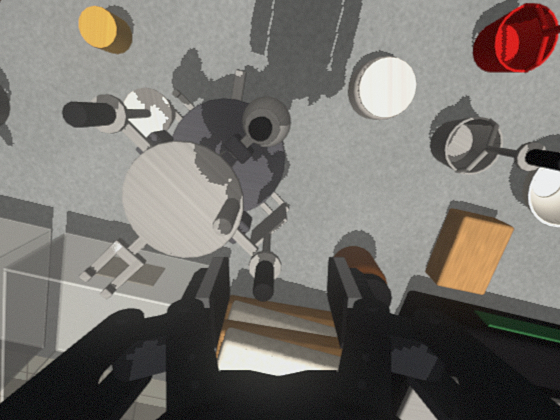

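```bash
python3 - <<'E'
from h import *
w=dict(np.load("w3.npz"))
save("w3c",w["color"],(70,130,280,310),3.6)
E
```

```text
(no output)
```

View pics/w3c.png

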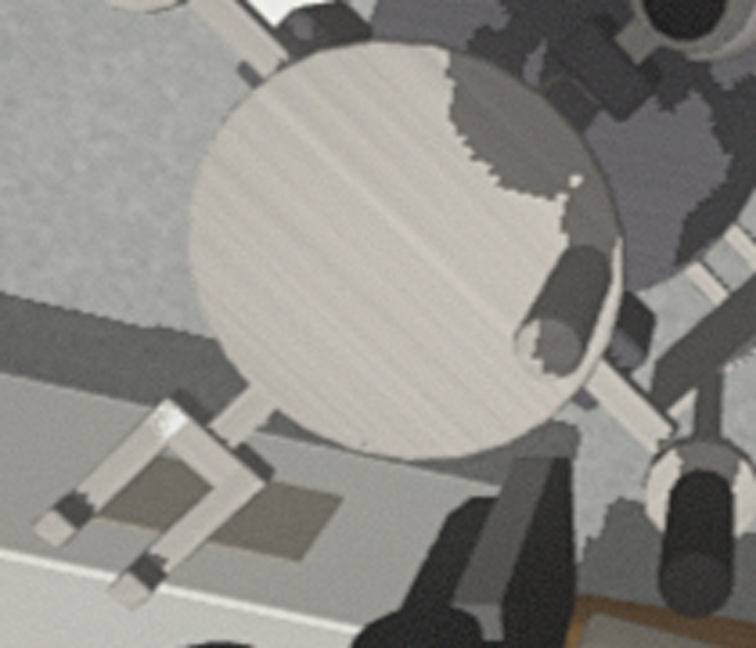

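```bash
python3 - <<'E'
from h import *
w=dict(np.load("w3.npz"));t=grab_frame("top");s=grab_frame("scene")
c=lambda x,y:(70+x/3.6,130+y/3.6)
A=atz(w,c(405,250),238);print("axis",A, "post",atz(w,c(557,346),286))
print("pointer w3",atz(w,(240,72),14))
for z in (195,205,215):
    a=atz(w,c(189,472),z)-A; b=atz(w,c(90,572),z+8.5)-A
    print(z,"inner r",np.hypot(*a[:2]).round(1),np.degrees(np.arctan2(a[1],a[0])).round(1),"tip r",np.hypot(*b[:2]).round(1),np.degrees(np.arctan2(b[1],b[0])).round(1), "corner dist",np.linalg.norm(atz(w,c(165,455),z)-atz(w,c(213,490),z)).round(1))
to(552,3,475,np.radians(194))
E
```

```text
axis [557.6247922 -31.8045891 238.       ] post [551.37808372   5.30250149 286.        ]
pointer w3 [446.83362146 -38.83596073  14.        ]
195 inner r 99.8 -31.6 tip r 133.3 -31.5 corner dist 14.4
205 inner r 92.7 -31.5 tip r 124.7 -31.5 corner dist 13.9
215 inner r 85.7 -31.4 tip r 116.1 -31.4 corner dist 13.4
t 2.43 pos [557.6  41.3 495.5] rpy [ 3.133 -0.01  -2.886] F [-0.7  0.1 -0.8] open 0.552 q [ 0.07  0.18  1.66  0.01  1.31 -1.76]
tool shift [ 14.9 -35.8  20.4]
rotvec [ 0.008 -0.01   0.011]
```

```bash
python3 -m creep '[[0.008,-0.01,0.011,8,-19,10,0.45],[0,0,0,8,-17,10,0.45],[0,0,0,0,0,0,0.45]]'; python3 - <<'E'
from h import *
to(550.5,4.2,424,np.radians(194))
E
```

```text
clock: 2.68
eef_pos: [551.5, 6.7, 474.9]
tcp_rot: [3.14, 0.003, -2.893]
contact_force: [-0.1, -0.3, -0.3]
opening: 0.551
t 2.68 pos [551.5   6.7 474.9] rpy [ 3.140e+00  3.000e-03 -2.893e+00] F [-0.1 -0.3 -0.3] open 0.551 q [ 0.01  0.18  1.71  0.    1.25 -1.81]
tool shift [ 1.7 -2.2 50.9]
rotvec [0.001 0.003 0.004]
```

```bash
python3 -m creep '[[0,0,0,1.5,-2,10,0.45],[0,0,0,0,0,14,0.45],[0,0,0,0,0,14,0.45],[0,0,0,0,0,12,0.45],[0,0,0,0,0,0,0.6],[0,0,0,0,0,0,0.75],[0,0,0,0,0,0,0.9],[0,0,0,0,0,0,0.9],[0,0,0,0,0,0,0.9],[0,0,0,0,0,0,0.9]]' 50; python3 - <<'E'
from h import *
to(550.5,4.2,424,np.radians(194))
f=grab_frame("wrist"); save("w4",f["color"])
E
```

```text
clock: 3.52
eef_pos: [553.6, 7.4, 422.5]
tcp_rot: [-3.127, 0.002, -2.886]
contact_force: [0.7, -6.4, -5.3]
opening: 0.126
t 3.52 pos [553.6   7.4 422.5] rpy [-3.127e+00  2.000e-03 -2.886e+00] F [ 0.7 -6.4 -5.3] open 0.126 q [ 0.01  0.22  1.77 -0.02  1.14 -1.8 ]
tool shift [ 3.8 -2.3 -1.5]
rotvec [-0.015  0.002  0.011]
```

View pics/w4.png

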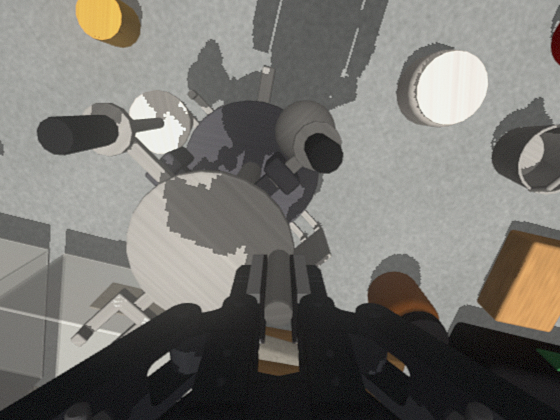

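```bash
python3 -m creep '[[-0.015,0,0.04,-2.2,-0.5,0,0.9],[0,0,0.06,-2.2,0,0,0.9],[0,0,0.06,-2.2,0,0,0.9],[0,0,0.06,-2.2,0,0,0.9]]' 70; cat >> h.py <<'E'
def circ(c=(558.5,-31.8),z=424):
    s,p,R=st(); d=p[:2]-c; a=np.arctan2(d[1],d[0])
    x=R.apply([1,0,0]);print("t",round(s["clock"],2),"pos",p.round(1),"rad",np.hypot(*d).round(1),"post ang",np.degrees(a).round(1),"yaw-90 (wanted=ang)",((np.degrees(s["tcp_rot"][2])-90+180)%360-180).round(1),"F tool",R.inv().apply(s["contact_force"]).round(1),"rpy",s["tcp_rot"].round(3),"q6",s["qpos"][5].round(2),"open",s["opening"].round(3))
    g=np.array([c[0]+36*np.cos(a),c[1]+36*np.sin(a),z]); print("shift to circle (tool)",R.inv().apply(g-p).round(1))
E
python3 -c "
from h import *
circ()"
```

```text
clock: 3.9
eef_pos: [561.0, 6.7, 422.5]
tcp_rot: [-3.134, -0.003, -3.11]
contact_force: [-0.1, -5.3, -4.8]
opening: 0.118Traceback (most recent call last):
  File "<string>", line 3, in <module>
    circ()
    ~~~~^^
  File "h.py", line 28, in circ
    x=R.apply([1,0,0]);print("t",round(s["clock"],2),"pos",p.round(1),"rad",np.hypot(*d).round(1),"post ang",np.degrees(a).round(1),"yaw-90 (wanted=ang)",((np.degrees(s["tcp_rot"][2])-90+180)%360-180).round(1),"F tool",R.inv().apply(s["contact_force"]).round(1),"rpy",s["tcp_rot"].round(3),"q6",s["qpos"][5].round(2),"open",s["opening"].round(3))
                                                                                                                                                                                                                                                                                                                                    ^^^^^^^^^^^^^^^^^^
AttributeError: 'float' object has no attribute 'round'
```

```bash
sed -i 's/s\["opening"\].round(3)/round(s["opening"],3)/' h.py; python3 -m creep '[[0,0,0.06,-2.3,-1,0,0.9],[0,0,0.06,-2.3,-1,0,0.9],[0,0,0.06,-2.3,-0.5,0,0.9],[0,0,0.06,-2.3,-0.3,0,0.9],[0,0,0.06,-2.3,-0.1,0,0.9]]' 70; 
python3 -c "
from h import *
circ()
f=grab_frame('wrist'); save('w5',f['color'])"
```

```text
clock: 4.32
eef_pos: [572.1, 5.0, 422.4]
tcp_rot: [-3.132, -0.003, 2.864]
contact_force: [-2.8, -6.6, -3.6]
opening: 0.121
t 4.32 pos [572.1   5.  422.4] rad 39.3 post ang 69.7 yaw-90 (wanted=ang) 74.1 F tool [ 0.9 -7.1  3.7] rpy [-3.132e+00 -3.000e-03  2.864e+00] q6 -1.28 open 0.121
shift to circle (tool) [ 0.3 -3.3 -1.5]
```

View pics/w5.png

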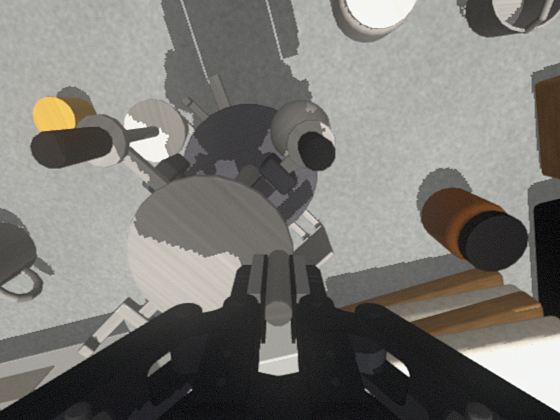

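```bash
python3 -m creep '[[0,0,0.07,-2.5,-1.2,0,0.9],[0,0,0.08,-2.6,-1.2,0,0.9],[0,0,0.08,-2.6,-0.6,0,0.9],[0,0,0.08,-2.6,-0.4,0,0.9],[0,0,0.08,-2.6,-0.3,0,0.9],[0,0,0.08,-2.6,-0.3,0,0.9],[0,0,0.08,-2.6,-0.3,0,0.9]]' 70; 
python3 -c "
from h import *
circ()"
```

```text
clock: 4.95
eef_pos: [584.0, -1.7, 422.6]
tcp_rot: [-3.13, -0.009, 2.292]
contact_force: [-0.9, 0.1, -4.5]
opening: 0.118
t 4.95 pos [584.   -1.7 422.6] rad 39.4 post ang 49.7 yaw-90 (wanted=ang) 41.3 F tool [ 0.7 -0.6  4.5] rpy [-3.13  -0.009  2.292] q6 -0.73 open 0.118
shift to circle (tool) [-0.5 -3.4 -1.4]
```

```bash
python3 -m creep '[[0.01,0.01,0.02,-3,-1,0,0.9],[0,0,0.04,-3.2,-0.6,0,0.9],[0,0,0.06,-3.2,-0.4,0,0.9],[0,0,0.07,-3.2,-0.4,0,0.9],[0,0,0.08,-3.2,-0.3,0,0.9],[0,0,0.08,-3.2,-0.3,0,0.9],[0,0,0.08,-3.2,-0.3,0,0.9]]' 70; 
python3 -c "
from h import *
circ()"
```

```text
clock: 5.53
eef_pos: [593.6, -12.1, 422.6]
tcp_rot: [-3.118, -0.027, 1.85]
contact_force: [1.3, 2.9, -6.5]
opening: 0.126
t 5.53 pos [593.6 -12.1 422.6] rad 40.2 post ang 29.3 yaw-90 (wanted=ang) 16.0 F tool [2.2 2.2 6.5] rpy [-3.118 -0.027  1.85 ] q6 -0.32 open 0.126
shift to circle (tool) [-0.9 -4.1 -1.3]
```

```bash
cat >> h.py <<'E'
def circ2(c=(558.5,-31.8),z=424):
    s,p,R=st(); g=p+R.apply([0,0,155]); d=g[:2]-c; a=np.degrees(np.arctan2(d[1],d[0]))
    print("grasp",g.round(1),"rad",np.hypot(*d).round(1),"ang",a.round(1),"yaw-90",((np.degrees(s["tcp_rot"][2])-90+180)%360-180).round(1),"untilt rotvec",(R.inv()*Ro.from_euler('xyz',[np.pi,0,s["tcp_rot"][2]])).as_rotvec().round(3),"F tool",R.inv().apply(s["contact_force"]).round(1),"t",s["clock"])
    u=np.radians(a); print("radial in tool",R.inv().apply([np.cos(u),np.sin(u),0]).round(2),"cw tangent in tool",R.inv().apply([np.sin(u),-np.cos(u),0]).round(2))
E
python3 -c "
from h import *
circ2()
f=grab_frame('wrist'); save('w6',f['color'])"
```

```text
grasp [588.8  -9.  267.7] rad 37.9 ang 36.9 yaw-90 16.0 untilt rotvec [-0.024 -0.027  0.   ] F tool [2.2 2.2 6.5] t 5.5333
radial in tool [ 0.36  0.93 -0.01] cw tangent in tool [-0.93  0.36 -0.03]
```

View pics/w6.png

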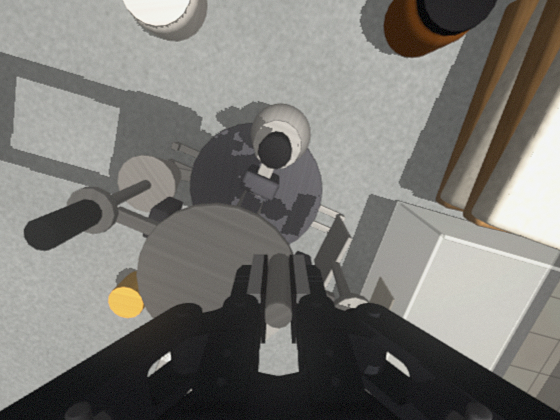

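```bash
python3 -m creep '[[-0.02,-0.02,0.03,-3.7,0.9,0,0.9],[-0.005,-0.005,0.05,-3.8,0.9,0,0.9],[0,0,0.05,-3.8,0.8,0,0.9],[0,0,0.05,-3.9,0.7,0,0.9],[0,0,0.05,-3.9,0.6,0,0.9],[0,0,0.05,-3.9,0.5,0,0.9],[0,0,0.05,-3.9,0.4,0,0.9]]' 70; 
python3 -c "
from h import *
circ2()"
```

```text
clock: 6.17
eef_pos: [597.4, -25.3, 422.6]
tcp_rot: [-3.123, -0.027, 1.521]
contact_force: [-1.4, 9.9, -4.1]
opening: 0.118
grasp [594.7 -21.  267.7] rad 37.8 ang 16.7 yaw-90 -2.9 untilt rotvec [-0.019 -0.027  0.   ] F tool [ 9.7 -1.8  4.4] t 6.1667
radial in tool [ 0.33  0.94 -0.01] cw tangent in tool [-0.94  0.33 -0.03]
```

```bash
python3 -m creep '[[-0.01,-0.02,0.04,-4.5,0.9,0,0.9],[-0.01,-0.01,0.05,-4.5,0.9,0,0.9],[0,-0.01,0.05,-4.5,0.8,0,0.9],[0,-0.01,0.05,-4.5,0.7,0,0.9],[0,0,0.05,-4.5,0.6,0,0.9],[0,0,0.05,-4.5,0.5,0,0.9],[0,0,0.05,-4.5,0.4,0,0.9],[0,0,0.05,-4.5,0.3,0,0.9]]' 70; 
python3 -c "
from h import *
circ2()"
```

```text
clock: 6.83
eef_pos: [595.4, -42.5, 422.6]
tcp_rot: [-3.131, -0.012, 1.136]
contact_force: [4.9, 10.8, -7.3]
opening: 0.123
grasp [594.7 -40.2 267.6] rad 37.1 ang -13.1 yaw-90 -24.9 untilt rotvec [-0.011 -0.012  0.   ] F tool [11.7 -0.   7.5] t 6.8333
radial in tool [ 0.2   0.98 -0.01] cw tangent in tool [-0.98  0.2  -0.01]
```

```bash
python3 -m creep '[[0,-0.01,0.04,-4.5,0.3,0,0.9],[0,-0.01,0.05,-4.5,0.3,0,0.9],[0,0,0.05,-4.5,0.2,0,0.9],[0,0,0.05,-4.5,0.1,0,0.9],[0,0,0.05,-4.5,0,0,0.9],[0,0,0.05,-4,0,0,0.9],[0,0,0,-1,0,0,0.9],[0,0,0,0,0,0,0.9]]' 70; 
python3 - <<'E'
from h import *
circ2()
for n in ("wrist","top","scene"):
    f=grab_frame(n); np.savez(n+"7.npz",**f)
    save(n+"7",f["color"],None if n=="wrist" else (230,130,370,250) if n=="top" else (210,150,350,300), 1 if n=="wrist" else 4)
E
```

```text
clock: 7.5
eef_pos: [589.3, -52.9, 422.6]
tcp_rot: [-3.133, -0.022, 0.853]
contact_force: [-0.6, -3.2, -4.0]
opening: 0.116
grasp [590.6 -49.5 267.6] rad 36.6 ang -28.9 yaw-90 -41.1 untilt rotvec [-0.008 -0.022  0.   ] F tool [-2.9  1.7  3.9] t 7.5
radial in tool [ 0.21  0.98 -0.  ] cw tangent in tool [-0.98  0.21 -0.02]
```

View pics/wrist7.png

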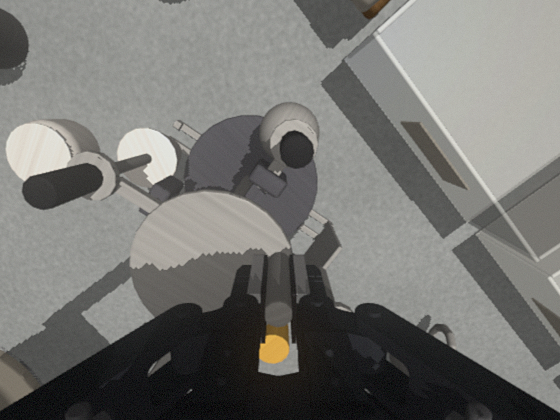

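View pics/scene7.png

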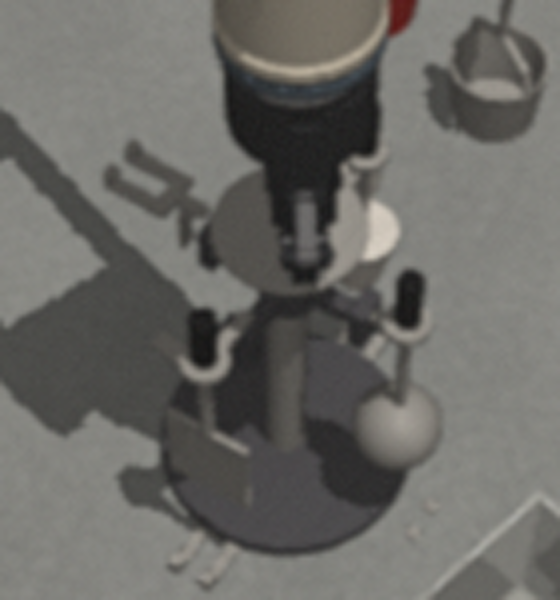

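View pics/top7.png

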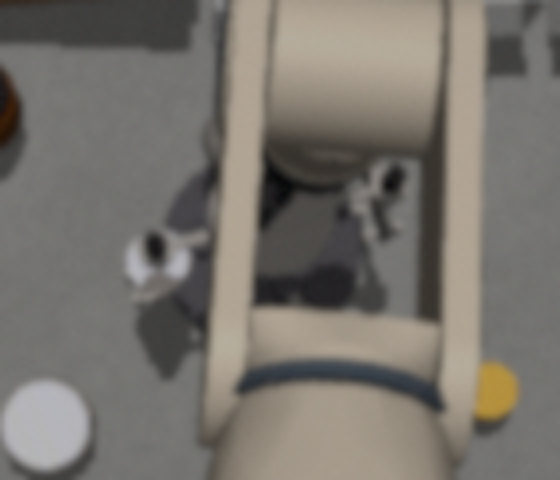

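```bash
python3 -m creep '[[-0.01,-0.02,0,-4.5,0.8,0,0.9],[0,-0.01,0,-4.5,0.6,0,0.9],[0,0,0,-4.5,0.4,0,0.9],[0,0,0,-3.5,0.2,0,0.9],[0,0,0,-1,0,0,0.9],[0,0,0,0,0,0,0.9]]' 70; 
python3 - <<'E'
from h import *
circ2()
E
```

```text
clock: 8.15
eef_pos: [583.2, -59.4, 422.6]
tcp_rot: [-3.139, -0.016, 0.856]
contact_force: [1.9, -0.4, -5.0]
opening: 0.12
grasp [584.5 -57.3 267.6] rad 36.4 ang -44.4 yaw-90 -40.9 untilt rotvec [-0.002 -0.016  0.   ] F tool [0.8 1.7 5. ] t 8.15
radial in tool [-0.06  1.   -0.  ] cw tangent in tool [-1.   -0.06 -0.02]
```

```bash
python3 -m creep '[[0,0,0,0,0,0,0.45],[0,0,0,0,0,0,0.45],[0,0,0,0,0,0,0.45],[0,-0.01,0,0,0,-15,0.45],[0,0,0,0,0,-25,0.45],[0,0,0,0,0,-25,0.45],[0,0,0,0,0,-15,0.45]]' 70; 
python3 - <<'E'
from h import *
f=grab_frame("wrist"); np.savez("wrist8.npz",**f); save("wrist8",f["color"])
to(457,264,500,None)
E
```

```text
clock: 8.73
eef_pos: [581.7, -60.2, 504.0]
tcp_rot: [-3.134, -0.001, 0.859]
contact_force: [0.0, -0.3, 0.5]
opening: 0.55
t 8.78 pos [582.1 -60.3 506.7] rpy [-3.137e+00 -3.000e-03  8.590e-01] F [ 0.6 -1.   2.8] open 0.549 q [-0.11  0.21  1.6   0.01  1.33  0.6 ]
tool shift [ 163.7 -306.5    8.8]
```

View pics/wrist8.png

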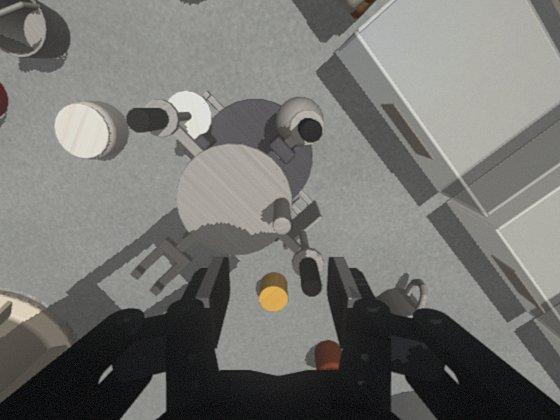

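```bash
python3 - <<'E'
from h import *
w=dict(np.load("wrist8.npz"))
save("wrist8c",w["color"],(110,120,310,310),3.1)
E
```

View pics/wrist8c.png

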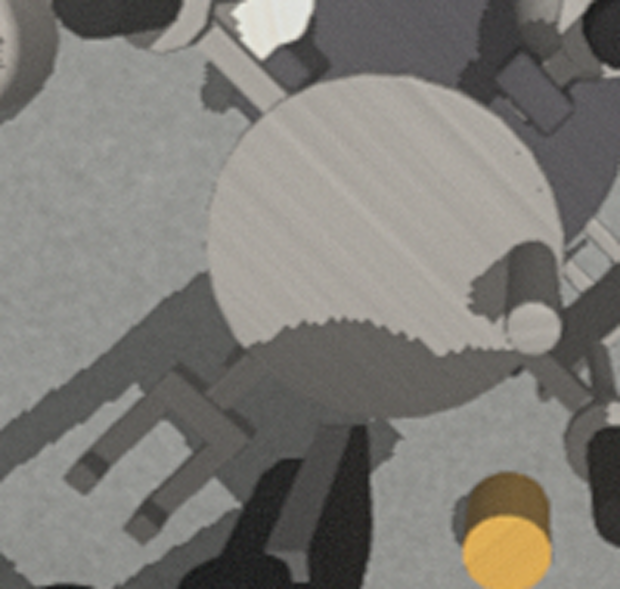

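```bash
python3 - <<'E'
from h import *
w=dict(np.load("wrist8.npz"))
c=lambda x,y:(110+x/3.1,120+y/3.1)
A=atz(w,c(386,245),238);P=atz(w,c(534,329),286);d=P-A
print("axis",A.round(1),"post",P.round(1),np.hypot(*d[:2]).round(1),np.degrees(np.arctan2(d[1],d[0])).round(1))
for z in (200,205,210,215,220):
    a=atz(w,c(192.5,432.5),z)-A; b=atz(w,c(113.5,506),z+8.5)-A
    print(z,"inner r",np.hypot(*a[:2]).round(1),np.degrees(np.arctan2(a[1],a[0])).round(1),"tip r",np.hypot(*b[:2]).round(1),np.degrees(np.arctan2(b[1],b[0])).round(1), "corner",np.linalg.norm(atz(w,c(172,418),z)-atz(w,c(213,447),z)).round(1))
E
```

```text
axis [562.3 -30.4 238. ] post [586.8 -56.4 286. ] 35.7 -46.7
200 inner r 95.1 -174.4 tip r 125.1 -175.7 corner 14.8
205 inner r 92.0 -174.7 tip r 121.4 -175.9 corner 14.5
210 inner r 89.0 -174.9 tip r 117.7 -176.1 corner 14.2
215 inner r 85.9 -175.2 tip r 114.0 -176.3 corner 14.0
220 inner r 82.9 -175.5 tip r 110.3 -176.6 corner 13.7
```

```bash
python3 -m creep '[[0,0,0,17,-31,0,0.45],[0,0,0,17,-31,0,0.45],[0,0,0,17,-31,0,0.3],[0,0,0,17,-31,0,0.3],[0,0,0,17,-31,0,0.3],[0,0,0,17,-31,0,0.3],[0,0,-0.12,0,0,0,0.3],[0,0,-0.12,0,0,0,0.3],[0,0,-0.12,0,0,0,0.3],[0,0,-0.12,0,0,0,0.3]]'; 
python3 - <<'E'
from h import *
to(470,255,480,np.pi)
f=grab_frame("top"); np.savez("top9.npz",**f); save("top9",f["color"],(230,130,370,250),5)
f=grab_frame("scene"); np.savez("scene9.npz",**f); save("scene9",f["color"],(210,140,350,290),4)
E
```

```text
clock: 9.62
eef_pos: [503.3, 146.4, 510.7]
tcp_rot: [3.136, -0.008, 1.344]
contact_force: [0.2, 0.0, 0.1]
opening: 0.702
t 9.62 pos [503.3 146.4 510.7] rpy [ 3.136 -0.008  1.344] F [0.2 0.  0.1] open 0.702 q [0.28 0.1  1.72 0.   1.31 0.5 ]
tool shift [ 98.1 -57.   31.2]
rotvec [ 1.100e-02 -1.000e-03 -1.797e+00]
```

View pics/top9.png

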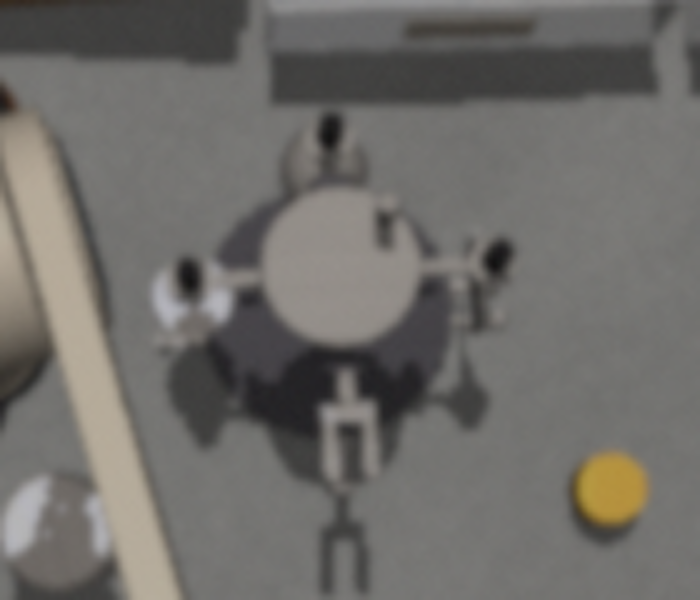

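View pics/scene9.png

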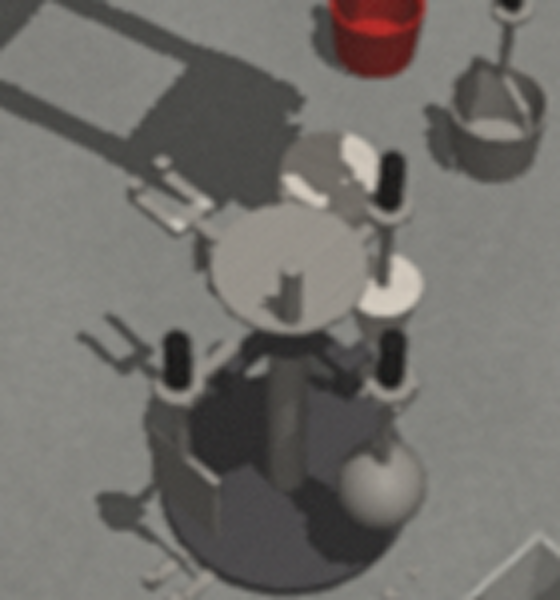

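```bash
python3 - <<'E'
from h import *
t=dict(np.load("top9.npz"));s=dict(np.load("scene9.npz"))
T=lambda x,y:(t,(230+x/5,130+y/5)); S=lambda x,y:(s,(210+x/4,140+y/4))
print("plate",tri(T(341,267),S(290,268)))
print("tip+y",tri(T(335,480),S(160,160)),"tip-y",tri(T(374,472),S(134,192)))
print("inner",tri(T(350,424),S(193,209)))
print("outer corners +y,-y",tri(T(320,405),S(210,207)),tri(T(377,403),S(182,230)))
print("pointer",atz(*T(342,490),16))
save("scene9z",s["color"],(235,170,275,205),15)
E
```

```text
plate (array([558.6, -31.5, 233.4]), np.float64(1.3))
tip+y (array([442.7, -25.9, 219.2]), np.float64(1.6)) tip-y (array([446.4, -48.5, 212.3]), np.float64(0.7))
inner (array([475.6, -33.4, 210. ]), np.float64(4.1))
outer corners +y,-y (array([483.5, -20.8, 208.6]), np.float64(0.8)) (array([485.9, -49.3, 214.2]), np.float64(2.9))
pointer [444.18949132 -39.07400301  16.        ]
```

View pics/scene9z.png

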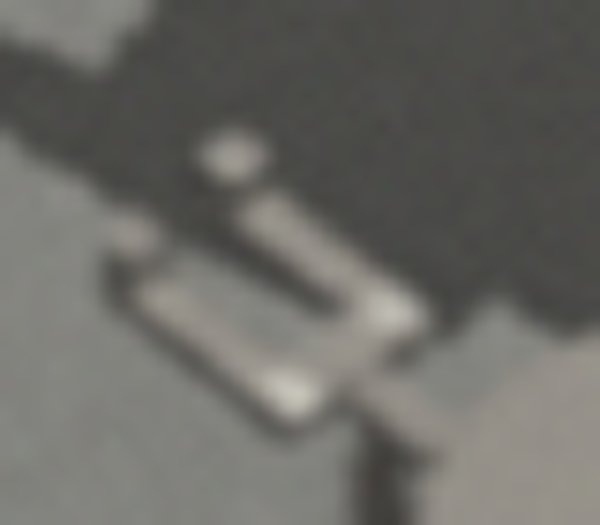

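```bash
python3 -m creep '[[0.01,0,-0.12,20,-11,3,0.3],[0,0,-0.12,20,-8,3,0.3],[0,0,-0.12,20,-3,3,0.3],[0,0,-0.12,18,0,3,0.3],[0,0,-0.12,10,4,3,0.3],[0,0,-0.12,0,0,3,0.3],[0,0,-0.12,0,0,3,0.3],[0,0,-0.12,0,0,0,0.3],[0,0,-0.12,0,0,0,0.3],[0,0,-0.12,0,0,0,0.3]]'; python3 - <<'E'
from h import *
to(475,264,480,np.pi)
E
```

```text
clock: 10.55
eef_pos: [487.4, 239.9, 489.0]
tcp_rot: [3.137, -0.007, 2.538]
contact_force: [0.7, -0.2, -0.4]
opening: 0.699
t 10.55 pos [487.4 239.9 489. ] rpy [ 3.137 -0.007  2.538] F [ 0.7 -0.2 -0.4] open 0.699 q [ 0.45  0.15  1.71  0.01  1.28 -0.52]
tool shift [23.9 12.7  9.2]
rotvec [ 0.007 -0.005 -0.604]
```

```bash
python3 -m creep '[[0.007,-0.005,-0.12,0,0,0,0.3],[0,0,-0.12,0,0,0,0.3],[0,0,-0.12,0,0,0,0.3],[0,0,-0.12,0,0,0,0.3],[0,0,-0.1,0,0,0,0.3],[0,0,0,0,0,0,0.3]]'; python3 - <<'E'
from h import *
f=grab_frame("wrist"); np.savez("wA.npz",**f); save("wA",f["color"])
to(458,265,480,np.pi)
E
```

```text
clock: 11.05
eef_pos: [487.8, 238.5, 488.3]
tcp_rot: [-3.14, -0.003, 3.121]
contact_force: [0.5, 0.6, 0.2]
opening: 0.696
t 11.1 pos [487.8 238.4 488.3] rpy [-3.140e+00 -3.000e-03  3.116e+00] F [-0.2  0.2  0.1] open 0.698 q [ 0.45  0.15  1.71 -0.    1.28 -1.09]
tool shift [30.5 25.8  8.4]
rotvec [-0.002 -0.003 -0.026]
```

View pics/wA.png

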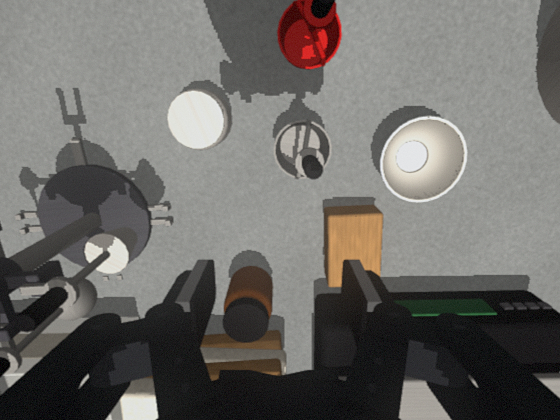

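```bash
python3 - <<'E'
from h import *
w=dict(np.load("wA.npz"));w1=dict(np.load("w1.npz"));t=grab_frame("top")
print(atz(w,(313,171),192),atz(w1,(326,207),192),tri((w,(313,171)),(w1,(326,207)),(t,(193,223.5))))
print("cup rim centre",atz(w,(302,150.5),56),"base")
save("wAc",w["color"],(260,100,350,200),6)
E
```

```text
[461.20919823 265.90393688 192.        ] [461.00318872 265.60508915 192.        ] (array([456.8, 264. , 204.3]), np.float64(2.9))
cup rim centre [461.25519146 265.87414288  56.        ] base
```

View pics/wAc.png

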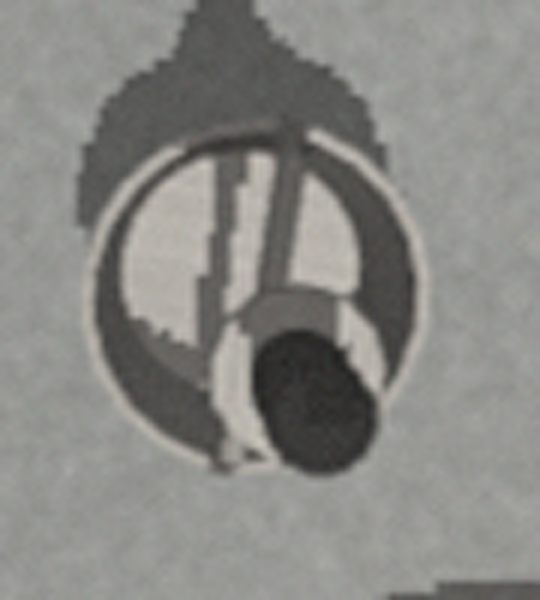

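```bash
python3 -m creep '[[0,0,-0.026,9,9,25,0.3],[0,0,0,9,9,25,0.3],[0,0,0,9,9,25,0.3],[0,0,0,0,0,10,0.3],[0,0,0,0,0,0,0.3]]'; python3 - <<'E'
from h import *
to(460.5,265.5,332,np.pi)
f=grab_frame("wrist"); np.savez("wB.npz",**f); save("wB",f["color"])
E
```

```text
clock: 11.57
eef_pos: [461.6, 266.1, 402.6]
tcp_rot: [3.141, 0.003, 3.113]
contact_force: [0.2, -0.2, 1.1]
opening: 0.699
t 11.57 pos [461.6 266.1 402.6] rpy [3.141e+00 3.000e-03 3.113e+00] F [ 0.2 -0.2  1.1] open 0.699 q [ 0.52  0.21  1.83 -0.    1.09 -1.02]
tool shift [ 1.3 -0.7 70.6]
rotvec [ 0.001  0.003 -0.029]
```

View pics/wB.png

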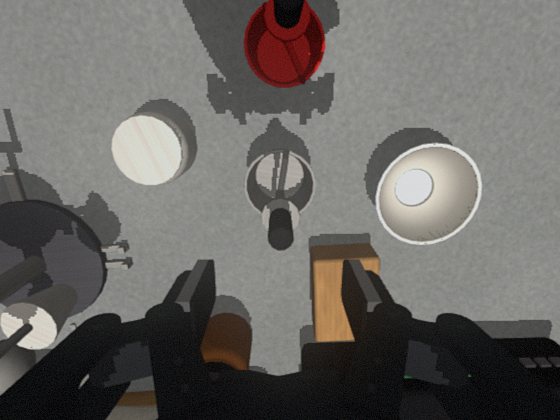

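```bash
python3 -m creep '[[0,0,-0.029,0.5,-0.5,20,0.3],[0,0,0,0.5,0,20,0.3],[0,0,0,0,0,20,0.3],[0,0,0,0,0,9,0.3],[0,0,0,0,0,0,0.3]]'; python3 - <<'E'
from h import *
to(460.5,265.5,332,np.pi)
f=grab_frame("wrist"); save("wC",f["color"],(180,120,380,300),3)
E
```

```text
clock: 12.03
eef_pos: [466.2, 265.7, 339.7]
tcp_rot: [3.136, 0.014, 3.133]
contact_force: [-0.7, -0.5, 0.8]
opening: 0.701
t 12.03 pos [466.2 265.7 339.7] rpy [3.136 0.014 3.133] F [-0.7 -0.5  0.8] open 0.701 q [ 0.52  0.29  1.89 -0.    0.95 -1.05]
tool shift [ 5.8 -0.3  7.6]
rotvec [ 0.006  0.014 -0.009]
```

View pics/wC.png

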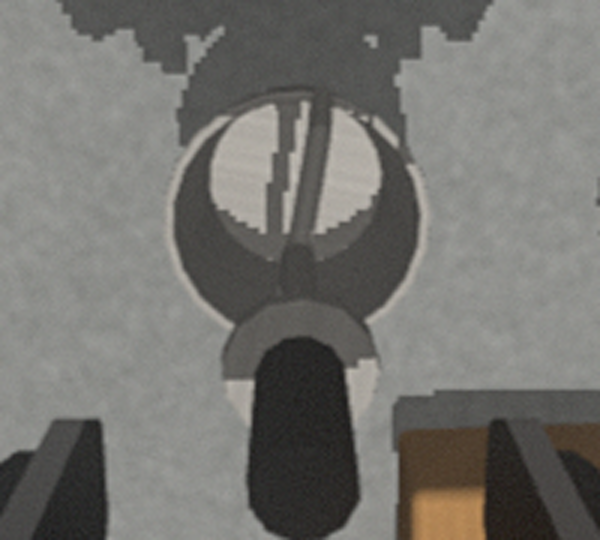

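```bash
python3 -m creep '[[0.006,0.014,-0.009,5,0,3,0.3],[0,0,0,0,0,3,0.3],[0,0,0,0,0,0,0.3]]'; python3 - <<'E'
from h import *
to(460.5,265.5,332,np.pi)
E
```

```text
clock: 12.33
eef_pos: [462.7, 266.1, 337.6]
tcp_rot: [3.14, 0.003, 3.141]
contact_force: [-0.3, -0.3, 0.8]
opening: 0.702
t 12.33 pos [462.7 266.1 337.6] rpy [3.140e+00 3.000e-03 3.141e+00] F [-0.3 -0.3  0.8] open 0.702 q [ 0.52  0.29  1.89  0.    0.96 -1.05]
tool shift [ 2.2 -0.6  5.6]
rotvec [ 0.002  0.003 -0.001]
```

```bash
python3 -m creep '[[0,0,0,2,0,6,0.3],[0,0,0,0.5,0,2,0.3],[0,0,0,0,0,0,0.3],[0,0,0,0,0,0,0.3]]'; python3 - <<'E'
from h import *
to(460.5,265.5,332,np.pi)
E
```

```text
clock: 12.67
eef_pos: [460.3, 266.4, 330.6]
tcp_rot: [3.138, 0.006, 3.141]
contact_force: [0.4, -0.5, -0.2]
opening: 0.697
t 12.67 pos [460.3 266.4 330.6] rpy [3.138 0.006 3.141] F [ 0.4 -0.5 -0.2] open 0.697 q [ 0.52  0.29  1.9   0.    0.94 -1.05]
tool shift [-0.2 -0.9 -1.4]
rotvec [ 0.003  0.006 -0.001]
```

Close on the stem.

```bash
python3 -m creep '[[0.003,0.006,0,0,-0.9,0,0.5],[0,0,0,0,0,0,0.65],[0,0,0,0,0,0,0.75],[0,0,0,0,0,0,0.9],[0,0,0,0,0,0,0.9],[0,0,0,0,0,0,0.9],[0,0,0,0,0,0,0.9],[0,0,0,0,0,0,0.9]]' 60; python3 - <<'E'
from h import *
to(460.5,265.5,332,np.pi)
f=grab_frame("wrist"); save("wD",f["color"])
E
```

```text
clock: 13.33
eef_pos: [460.4, 265.6, 330.8]
tcp_rot: [3.141, -0.001, 3.141]
contact_force: [-0.0, -0.7, -0.2]
opening: 0.166
t 13.33 pos [460.4 265.6 330.8] rpy [ 3.141e+00 -1.000e-03  3.141e+00] F [-0.  -0.7 -0.2] open 0.166 q [ 0.52  0.3   1.9   0.    0.94 -1.05]
tool shift [-0.1 -0.1 -1.2]
rotvec [ 0.    -0.001 -0.001]
```

View pics/wD.png

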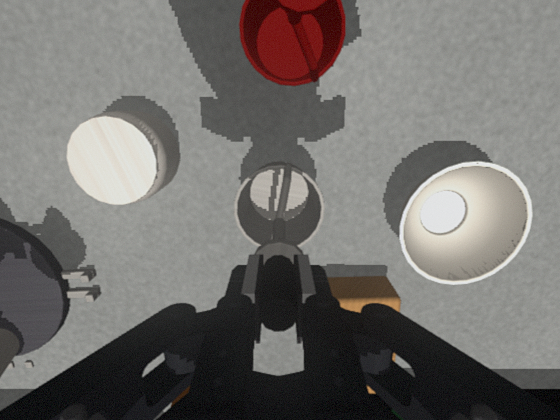

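```bash
python3 -m creep '[[0,0,0,0,0,-8,0.9],[0,0,0,0,0,-16,0.9],[0,0,0,0,0,-22,0.9],[0,0,0,0,0,-22,0.9],[0,0,0,0,0,-22,0.9],[0,0,0,0,0,-12,0.9],[0,0,0,0,0,0,0.9]]'; python3 - <<'E'
from h import *
to(390,-38,430,np.pi)
E
```

```text
clock: 13.97
eef_pos: [459.3, 264.8, 437.8]
tcp_rot: [-3.139, -0.006, 3.141]
contact_force: [0.1, 0.3, -1.2]
opening: 0.167
t 13.97 pos [459.3 264.8 437.8] rpy [-3.139 -0.006  3.141] F [ 0.1  0.3 -1.2] open 0.167 q [ 0.52  0.17  1.8   0.    1.18 -1.05]
tool shift [  69.1 -302.8    9.1]
rotvec [-0.003 -0.006 -0.001]
```

```bash
python3 -m creep '[[0,0,0,8,-12,0,0.9],[0,0,0,8,-22,0,0.9],[0,0,0,8,-26,0,0.9],[0,0,0,8,-28,0,0.9],[0,0,0,8,-28,1,0.9],[0,0,0,8,-28,1,0.9],[0,0,0,8,-28,1,0.9],[0,0,0,6,-28,1,0.9],[0,0,0,4,-28,1,0.9],[0,0,0,3,-20,0,0.9]]'; python3 - <<'E'
from h import *
to(390,-38,430,np.pi)
E
```

```text
clock: 14.8
eef_pos: [378.4, 6.4, 425.9]
tcp_rot: [-3.136, -0.017, -3.134]
contact_force: [-0.2, -0.3, -2.0]
opening: 0.168
t 14.8 pos [378.4   6.4 425.9] rpy [-3.136 -0.017 -3.134] F [-0.2 -0.3 -2. ] open 0.168 q [ 0.02 -0.07  2.09 -0.01  1.14 -1.56]
tool shift [-11.2 -44.5  -4. ]
rotvec [-0.005 -0.017  0.007]
```

```bash
python3 -m creep '[[-0.005,-0.017,0.007,-4,-18,-2,0.9],[0,0,0,-4,-16,-2,0.9],[0,0,0,-3,-8,0,0.9],[0,0,0,0,0,0,0.9],[0,0,0,0,0,0,0.9]]'; python3 - <<'E'
from h import *
to(390,-38,430,np.pi)
f=grab_frame("wrist"); np.savez("wE.npz",**f); save("wE",f["color"])
f=grab_frame("scene"); np.savez("sE.npz",**f); save("sE",f["color"],(180,110,330,260),4)
E
```

```text
clock: 15.22
eef_pos: [383.1, -41.5, 425.5]
tcp_rot: [-3.141, -0.008, 3.136]
contact_force: [0.2, 0.0, -2.0]
opening: 0.164
t 15.22 pos [383.1 -41.5 425.5] rpy [-3.141 -0.008  3.136] F [ 0.2  0.  -2. ] open 0.164 q [-0.11 -0.06  2.08 -0.    1.13 -1.68]
tool shift [-6.8  3.6 -4.5]
rotvec [-0.001 -0.008 -0.006]
```

View pics/wE.png

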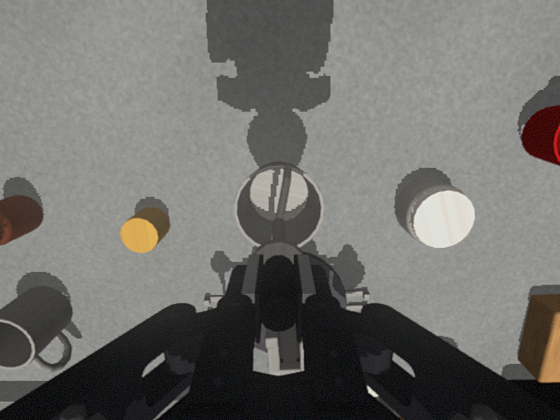

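View pics/sE.png

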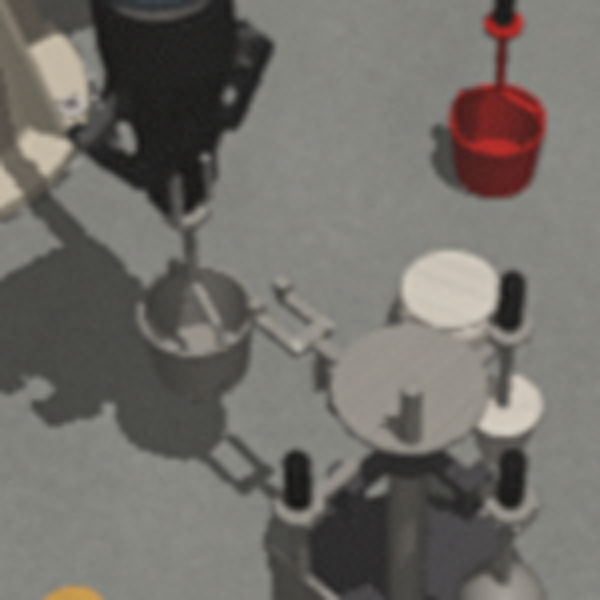

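```bash
python3 - <<'E'
from h import *
w=dict(np.load("wE.npz"))
save("wEc",w["color"],(220,280,340,380),6)
save("sEc",dict(np.load("sE.npz"))["color"],(210,150,270,205),10)
E
```

```text
(no output)
```

View pics/wEc.png

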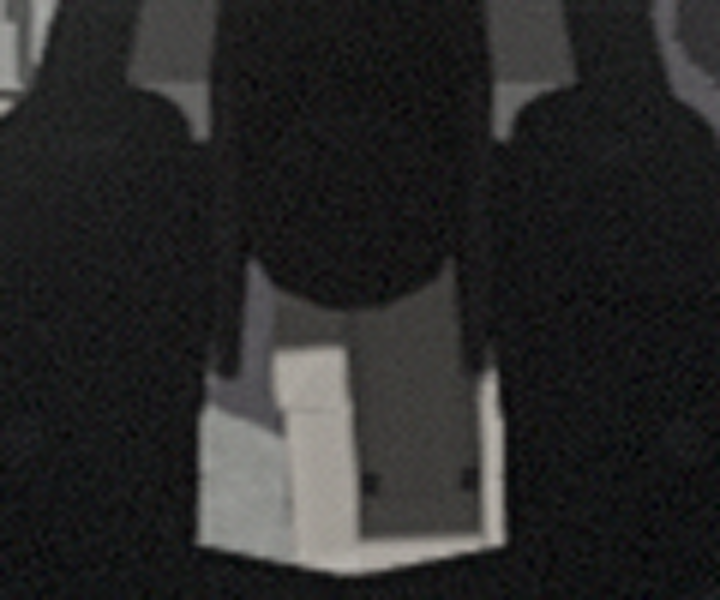

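View pics/sEc.png

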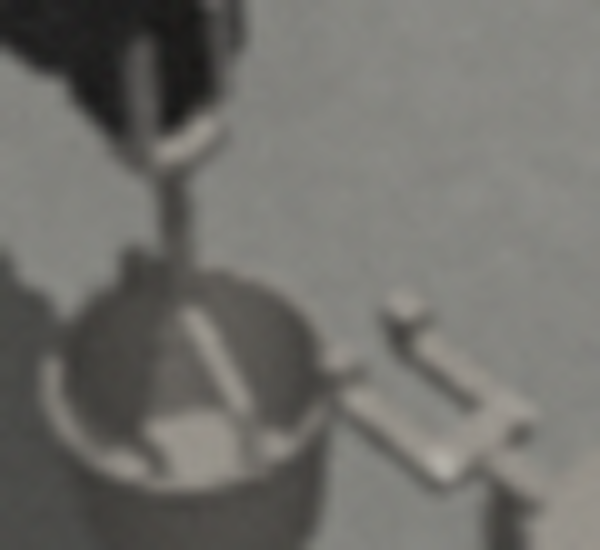

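```bash
python3 - <<'E'
from h import *
w=dict(np.load("wE.npz"))
c=lambda x,y:(220+x/6,280+y/6)
for z in (200,205,210,215,220):
    a=atz(w,c(359,536),z);b=atz(w,c(482,536),z); l=atz(w,c(347,408),z+8.5);o=atz(w,c(346,347),z+8.5)
    print(z,"width",np.linalg.norm(a-b).round(2),"inner mid",((a+b)/2).round(1),"lip in/out edge",l.round(1),o.round(1),"tip-inner",(a[0]-o[0]).round(1),"lip len",(l[0]-o[0]).round(1))
s,p,R=st(); print("rod axis under TCP",p.round(1))
E
```

```text
200 width 15.05 inner mid [488.6 -34.7 200. ] lip in/out edge [462.6 -43.5 208.5] [454.3 -43.6 208.5] tip-inner 34.2 lip len 8.3
205 width 14.67 inner mid [483.9 -34.9 205. ] lip in/out edge [458.4 -43.5 213.5] [450.4 -43.5 213.5] tip-inner 33.5 lip len 8.1
210 width 14.28 inner mid [479.2 -35.1 210. ] lip in/out edge [454.3 -43.4 218.5] [446.4 -43.5 218.5] tip-inner 32.8 lip len 7.8
215 width 13.9 inner mid [474.6 -35.3 215. ] lip in/out edge [450.1 -43.4 223.5] [442.5 -43.4 223.5] tip-inner 32.1 lip len 7.6
220 width 13.51 inner mid [469.9 -35.4 220. ] lip in/out edge [445.9 -43.3 228.5] [438.5 -43.4 228.5] tip-inner 31.4 lip len 7.4
rod axis under TCP [383.3 -41.  425.6]
```

```bash
python3 -m creep '[[0,-0.008,-0.006,-10,2,3,0.9],[0,0,0,-12,1,3,0.9],[0,0,0,-10,0.5,2,0.9],[0,0,0,-6,0,0,0.9],[0,0,0,0,0,0,0.9],[0,0,0,0,0,0,0.9]]'; python3 - <<'E'
from h import *
to(430,-37.6,416,np.pi)
f=grab_frame("wrist"); np.savez("wF.npz",**f); save("wF",f["color"],(220,220,340,380),4)
f=grab_frame("scene"); save("sF",f["color"],(210,140,280,205),9)
E
```

```text
clock: 15.82
eef_pos: [426.5, -33.7, 415.9]
tcp_rot: [-3.142, 0.001, -3.134]
contact_force: [-0.7, -0.4, -1.2]
opening: 0.165
t 15.82 pos [426.5 -33.7 415.9] rpy [-3.142e+00  1.000e-03 -3.134e+00] F [-0.7 -0.4 -1.2] open 0.165 q [-0.08  0.02  2.02  0.    1.1  -1.66]
tool shift [-3.5 -3.9 -0.1]
rotvec [-0.     0.001  0.007]
```

View pics/wF.png

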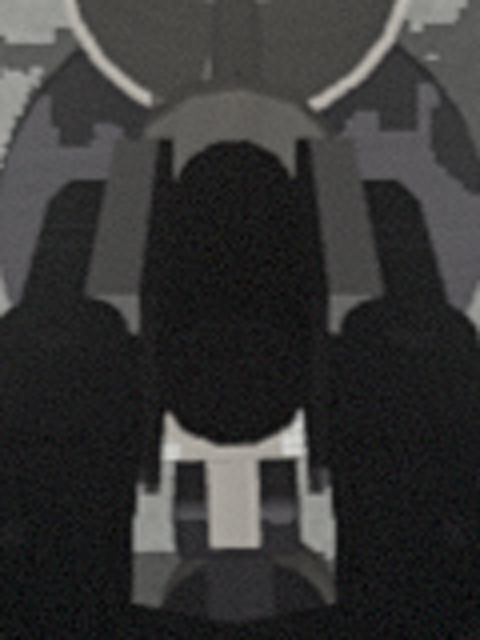

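View pics/sF.png

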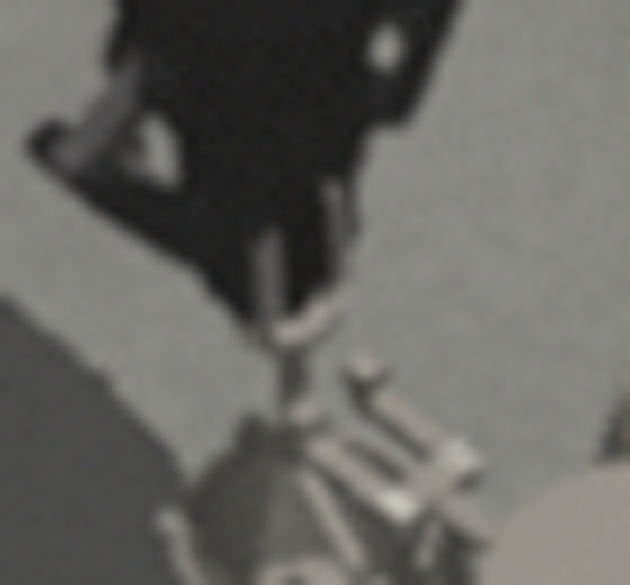

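```bash
python3 - <<'E'
from h import *
w=dict(np.load("wF.npz"))
c=lambda x,y:(220+x/4,220+y/4)
z=212
for n,p in dict(L=(162,460),R=(303,460),aL=(207,465),aR=(262,465),a2L=(207,545),a2R=(262,545)).items(): print(n,atz(w,c(*p),z).round(1))
# stem in the same picture: project point below TCP
s,p,R=st(); g=p+R.apply([0,0,140]); print("stem proj crop",(proj(w,g)-[220,220])*4, p)
E
```

```text
L [487.3 -45.5 212. ]
R [487.1 -23.3 212. ]
aL [488.2 -38.4 212. ]
aR [488.1 -29.7 212. ]
a2L [503.6 -38.4 212. ]
a2R [503.5 -29.5 212. ]
stem proj crop [240.50664304 371.2369025 ] [425.98226568 -33.92781824 415.99994317]
```

```bash
python3 -m creep '[[0,0,0.007,-4,-1.5,0,0.9],[0,0,0,-5,0,0,0.9],[0,0,0,-4,0,0,0.9],[0,0,0,0,0,0,0.9],[0,0,0,0,0,0,0.9]]'; python3 - <<'E'
from h import *
to(440,-35.3,416,np.pi)
f=grab_frame("wrist"); np.savez("wG.npz",**f); save("wG",f["color"],(220,220,340,380),4)
f=grab_frame("top"); save("tG",f["color"],(260,150,340,230),7)
E
```

```text
clock: 16.33
eef_pos: [439.6, -35.9, 416.4]
tcp_rot: [-3.141, 0.001, 3.14]
contact_force: [0.0, -0.0, -2.0]
opening: 0.168
t 16.33 pos [439.6 -35.9 416.4] rpy [-3.141e+00  1.000e-03  3.140e+00] F [ 0. -0. -2.] open 0.168 q [-0.08  0.05  1.99 -0.    1.1  -1.65]
tool shift [-0.4  0.6  0.4]
rotvec [-0.     0.001 -0.002]
```

View pics/wG.png

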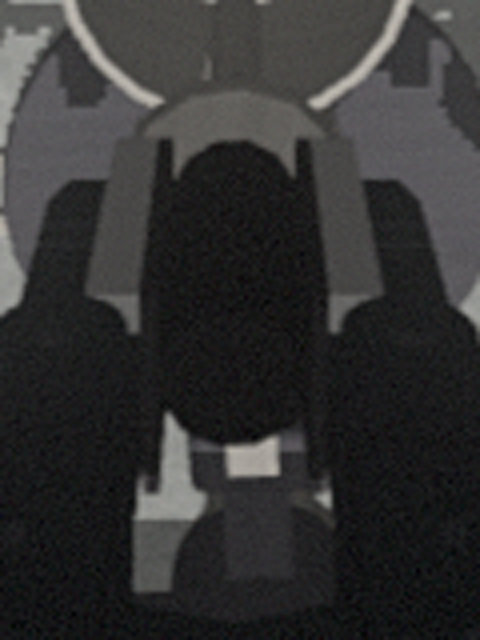

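```bash
python3 -m creep '[[0,0,0,-4,0.7,0,0.9],[0,0,0,-4,0.3,0,0.9],[0,0,0,-4,0.3,0,0.9],[0,0,0,0,0,0,0.9]]'; python3 - <<'E'
from h import *
to(473,-33.8,416,np.pi)
f=grab_frame("wrist"); np.savez("wH.npz",**f); save("wH",f["color"],(220,220,340,380),4)
E
```

```text
clock: 16.77
eef_pos: [452.3, -34.4, 416.6]
tcp_rot: [-3.141, 0.002, 3.14]
contact_force: [0.5, -0.2, -1.1]
opening: 0.17
t 16.77 pos [452.3 -34.4 416.6] rpy [-3.141e+00  2.000e-03  3.140e+00] F [ 0.5 -0.2 -1.1] open 0.17 q [-0.08  0.07  1.97 -0.    1.1  -1.65]
tool shift [-20.7   0.7   0.6]
rotvec [-0.     0.002 -0.002]
```

View pics/wH.png

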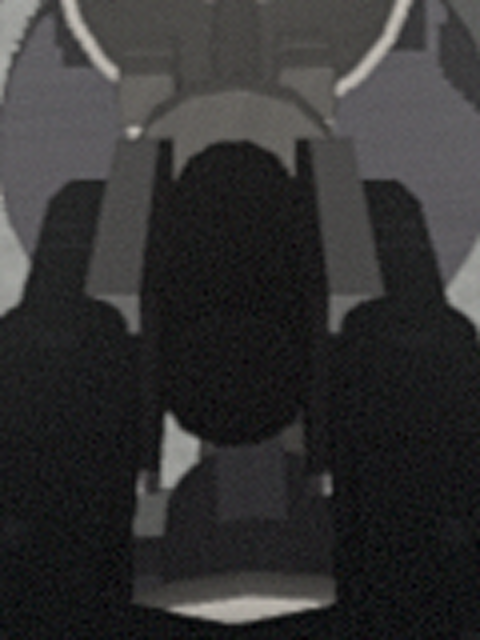

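```bash
python3 -m creep '[[0,0,0,-3,-0.4,0,0.9],[0,0,0,-3,0,0,0.9],[0,0,0,-3,0.1,0,0.9],[0,0,0,0,0,0,0.9]]'; python3 - <<'E'
from h import *
to(473,-33.8,416,np.pi)
E
python3 -m creep '[[0,0,0,-1.5,0.1,0,0.9],[0,0,0,-1.5,0.1,0,0.9],[0,0,0,0,0,0,0.9]]'
```

```text
clock: 17.15
eef_pos: [461.9, -34.7, 416.4]
tcp_rot: [-3.141, 0.001, 3.14]
contact_force: [-0.1, -0.2, -2.4]
opening: 0.171
t 17.15 pos [461.9 -34.7 416.4] rpy [-3.141e+00  1.000e-03  3.140e+00] F [-0.1 -0.2 -2.4] open 0.171 q [-0.08  0.08  1.95 -0.    1.1  -1.65]
tool shift [-11.1   1.    0.4]
rotvec [-0.     0.001 -0.001]
clock: 17.4
eef_pos: [465.3, -34.5, 416.3]
tcp_rot: [-3.141, 0.001, 3.14]
contact_force: [-0.8, 0.2, -1.9]
opening: 0.172
```

```bash
for i in 1; do python3 -m creep '[[0,0,0,-1,0.1,0,0.9],[0,0,0,-1,0,0,0.9],[0,0,0,0,0,0,0.9]]'; done; python3 -m creep '[[0,0,0,-1,0.1,0,0.9],[0,0,0,0,0,0,0.9]]'
```

```text
clock: 17.65
eef_pos: [467.4, -34.4, 416.2]
tcp_rot: [-3.141, 0.0, 3.14]
contact_force: [-0.6, -1.1, -2.1]
opening: 0.169
clock: 17.82
eef_pos: [468.4, -34.3, 416.3]
tcp_rot: [-3.141, 0.0, 3.14]
contact_force: [-0.4, 0.1, -1.9]
opening: 0.168
```

```bash
python3 -m creep '[[0,0,0,-1,0.1,0,0.9],[0,0,0,0,0,0,0.9]]'
```

```text
clock: 17.98
eef_pos: [469.5, -34.2, 416.3]
tcp_rot: [-3.141, 0.0, 3.14]
contact_force: [-0.2, 1.0, -1.9]
opening: 0.164
```

```bash
python3 -m creep '[[0,0,0,-1,0.1,0,0.9],[0,0,0,0,0,0,0.9]]'
```

```text
clock: 18.15
eef_pos: [470.5, -34.1, 416.3]
tcp_rot: [-3.141, 0.0, 3.14]
contact_force: [0.8, 0.9, -2.0]
opening: 0.171
```

```bash
python3 -m creep '[[0,0,0,-1,0,0,0.9],[0,0,0,0,0,0,0.9]]'
```

```text
clock: 18.32
eef_pos: [471.6, -34.1, 416.3]
tcp_rot: [-3.141, 0.0, 3.14]
contact_force: [-0.2, 0.3, -1.5]
opening: 0.168
```

```bash
python3 -m creep '[[0,0,0,-1,0,0,0.9],[0,0,0,0,0,0,0.9]]'
```

```text
clock: 18.48
eef_pos: [472.3, -34.1, 416.1]
tcp_rot: [-3.141, -0.001, 3.14]
contact_force: [-0.7, 0.1, -1.2]
opening: 0.169
```

```bash
python3 -c "
from h import *
f=grab_frame('scene'); save('sI',f['color'],(210,140,290,205),9)
f=grab_frame('wrist'); save('wI',f['color'],(220,220,340,380),4)
to(473,-33.8,416,np.pi)"
```

```text
t 18.58 pos [472.3 -34.1 416.1] rpy [-3.141e+00 -1.000e-03  3.140e+00] F [-1.4 -0.2 -1.9] open 0.167 q [-0.08  0.1   1.93 -0.    1.11 -1.64]
tool shift [-0.7  0.3  0.1]
rotvec [-0.    -0.001 -0.001]
```

View pics/sI.png

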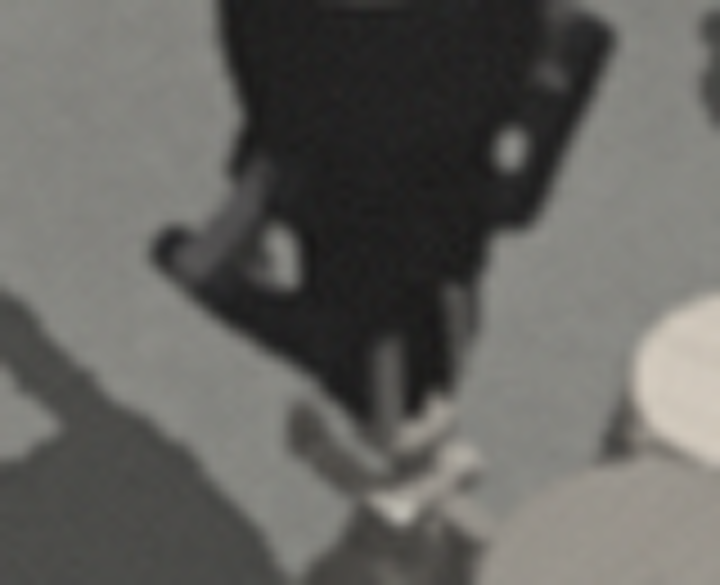

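View pics/wI.png

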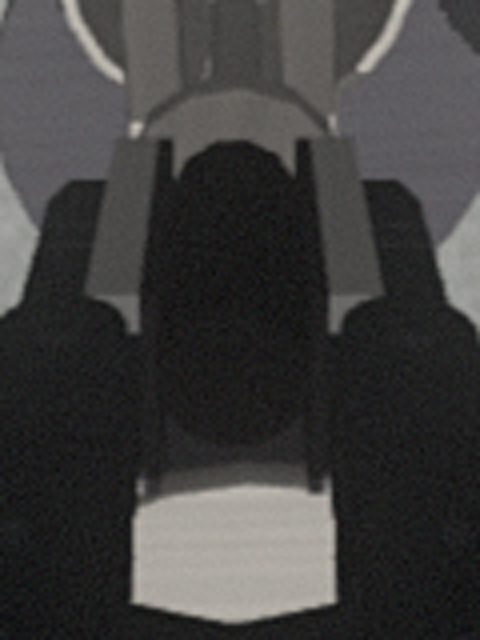

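```bash
python3 -m creep '[[0,0,0,-1,0,0,0.9],[0,0,0,0,0,0,0.9]]'
```

```text
clock: 18.75
eef_pos: [472.8, -34.1, 415.9]
tcp_rot: [-3.141, -0.003, 3.14]
contact_force: [-1.5, -0.3, -1.3]
opening: 0.171
```

```bash
python3 -m creep '[[0,0,0,-1,0,0,0.9],[0,0,0,0,0,0,0.9]]'
```

```text
clock: 18.92
eef_pos: [473.3, -34.1, 415.7]
tcp_rot: [-3.141, -0.005, 3.14]
contact_force: [-3.2, 0.2, 0.4]
opening: 0.17
```

```bash
python3 -m creep '[[0,-0.003,0,2,0,0,0.9],[0,0,0,1.5,0,0,0.9],[0,0,0,0,0,0,0.9],[0,0,0,0,0,0,0.9]]'; python3 -c "
from h import *
to(469,-34.1,400,np.pi)"
```

```text
clock: 19.25
eef_pos: [470.6, -34.1, 416.1]
tcp_rot: [-3.141, 0.003, 3.14]
contact_force: [0.2, 0.2, -1.9]
opening: 0.177
t 19.25 pos [470.6 -34.1 416.1] rpy [-3.141e+00  3.000e-03  3.140e+00] F [ 0.2  0.2 -1.9] open 0.177 q [-0.08  0.1   1.94  0.    1.1  -1.64]
tool shift [ 1.7  0.  16.1]
rotvec [-0.     0.003 -0.001]
```

```bash
python3 -m creep '[[0,0.003,0,1.7,0,3,0.9],[0,0,0,0,0,3,0.9],[0,0,0,0,0,2,0.9],[0,0,0,0,0,0,0.9]]'; python3 -c "
from h import *
to(469,-34.1,396,np.pi)"
```

```text
clock: 19.58
eef_pos: [469.2, -34.1, 407.6]
tcp_rot: [-3.141, 0.001, 3.14]
contact_force: [0.4, 0.7, -2.6]
opening: 0.169
t 19.58 pos [469.2 -34.1 407.6] rpy [-3.141e+00  1.000e-03  3.140e+00] F [ 0.4  0.7 -2.6] open 0.169 q [-0.08  0.11  1.95 -0.    1.08 -1.64]
tool shift [ 0.2 -0.  11.6]
rotvec [-0.     0.001 -0.001]
```

```bash
python3 -m creep '[[0,0,0,0,0,1.5,0.9],[0,0,0,0,0,1.5,0.9],[0,0,0,0,0,0,0.9]]'
```

```text
clock: 19.83
eef_pos: [469.2, -34.1, 404.0]
tcp_rot: [-3.141, 0.001, 3.14]
contact_force: [0.1, 0.8, -2.0]
opening: 0.168
```

```bash
python3 -m creep '[[0,0,0,0,0,1,0.9],[0,0,0,0,0,1,0.9],[0,0,0,0,0,0,0.9]]'
```

```text
clock: 20.08
eef_pos: [469.3, -34.1, 401.7]
tcp_rot: [-3.141, 0.001, 3.14]
contact_force: [0.4, -0.4, -1.8]
opening: 0.165
```

```bash
python3 -m creep '[[0,0,0,0,0,1,0.9],[0,0,0,0,0,0,0.9]]'
```

```text
clock: 20.25
eef_pos: [469.3, -34.1, 400.7]
tcp_rot: [-3.141, 0.001, 3.14]
contact_force: [-0.2, -0.5, -2.9]
opening: 0.173
```

```bash
python3 -m creep '[[0,0,0,0,0,1,0.9],[0,0,0,0,0,0,0.9]]'
```

```text
clock: 20.42
eef_pos: [469.3, -34.1, 399.6]
tcp_rot: [-3.141, 0.001, 3.14]
contact_force: [-0.7, 0.6, -2.1]
opening: 0.169
```

```bash
python3 -m creep '[[0,0,0,0,0,1,0.9],[0,0,0,0,0,0,0.9]]'
```

```text
clock: 20.58
eef_pos: [469.4, -34.1, 398.6]
tcp_rot: [-3.141, 0.001, 3.14]
contact_force: [0.5, 0.5, -1.0]
opening: 0.165
```

```bash
python3 -m creep '[[0,0,0,0,0,0.8,0.9],[0,0,0,0,0,0,0.9]]'
```

```text
clock: 20.75
eef_pos: [469.5, -34.1, 398.1]
tcp_rot: [-3.141, 0.002, 3.14]
contact_force: [-0.9, -0.1, -0.1]
opening: 0.17
```

```bash
python3 -m creep '[[0,0,0,0,0,0.8,0.9],[0,0,0,0,0,0,0.9]]'
```

```text
clock: 20.92
eef_pos: [469.5, -34.1, 398.1]
tcp_rot: [-3.141, 0.002, 3.14]
contact_force: [-0.8, -0.5, -0.0]
opening: 0.166
```

```bash
python3 -m creep '[[0,0,0,0,0,0.8,0.9],[0,0,0,0,0,0,0.9]]'
```

```text
clock: 21.08
eef_pos: [469.5, -34.1, 398.0]
tcp_rot: [-3.141, 0.003, 3.14]
contact_force: [-0.5, 0.4, 0.5]
opening: 0.168
```

```bash
python3 -m creep '[[0,0,0,0,0,0,0.9],[0,0,0,0,0,0,0.9],[0,0,0,0,0,0,0.9]]'; python3 -c "
from h import *
f=grab_frame('scene'); save('sJ',f['color'],(210,140,290,205),9)
f=grab_frame('wrist'); save('wJ',f['color'],(180,180,380,380),3)
"
```

```text
clock: 21.33
eef_pos: [469.5, -34.1, 398.0]
tcp_rot: [-3.141, 0.003, 3.14]
contact_force: [-1.4, -0.3, 2.4]
opening: 0.171
```

View pics/sJ.png

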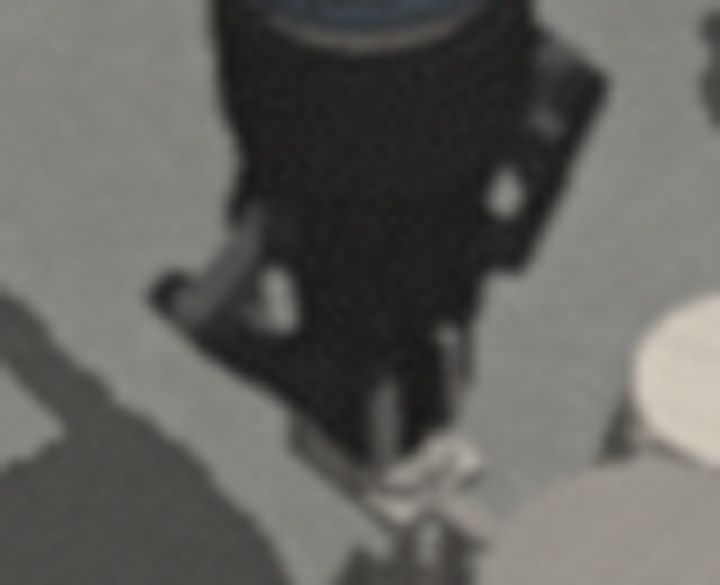

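View pics/wJ.png

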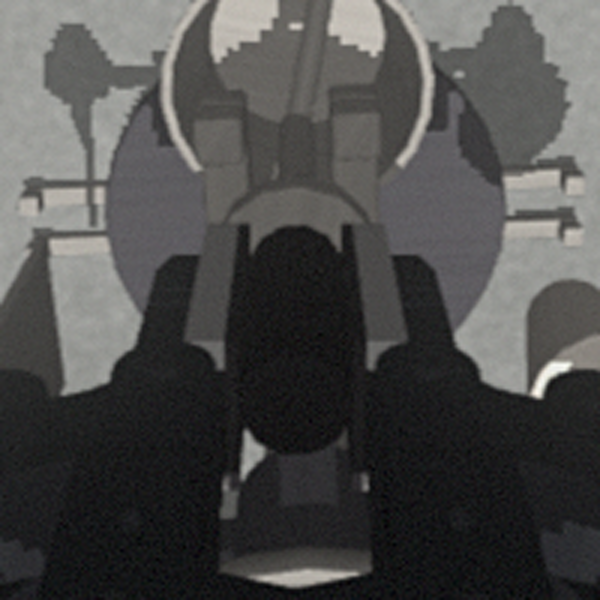

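```bash
python3 -m creep '[[0,0,0,0,0,0,0.8],[0,0,0,0,0,0,0.78],[0,0,0,0,0,0,0.75],[0,0,0,0,0,0,0.7],[0,0,0,0,0,0,0.6],[0,0,0,0,0,0,0.5],[0,0,0,0,0,0,0.4],[0,0,0,0,0,0,0.4]]' 20; python3 -c "
from h import *
f=grab_frame('wrist'); save('wK',f['color'],(180,180,380,380),3)
"
```

```text
clock: 22.1
eef_pos: [469.9, -34.1, 397.7]
tcp_rot: [-3.141, 0.004, 3.14]
contact_force: [-0.3, 0.1, -1.1]
opening: 0.597
```

View pics/wK.png

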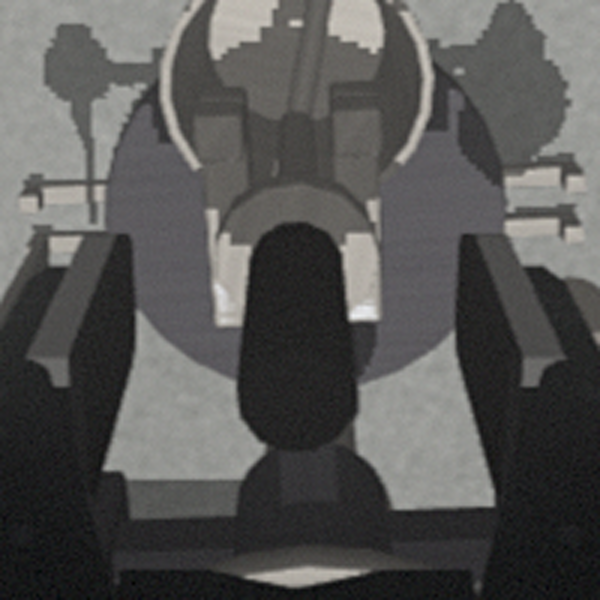

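```bash
python3 -m creep '[[0,0,0,0,0,-5,0.4],[0,0,0,0,0,-12,0.4],[0,0,0,0,0,-20,0.4],[0,0,0,0,0,-20,0.4],[0,0,0,0,0,-20,0.4],[0,0,0,15,0,-15,0.4],[0,0,0,25,0,-5,0.4],[0,0,0,25,0,0,0.4],[0,0,0,20,0,0,0.4],[0,0,0,0,0,0,0.4]]'; python3 -c "
from h import *
to(400,0,500)
f=grab_frame('wrist'); save('wL',f['color'])
f=grab_frame('scene'); save('sL',f['color'],(190,130,340,290),3.7)
f=grab_frame('top'); save('tL',f['color'])
to(400,0,500)
"
```

```text
clock: 22.98
eef_pos: [381.8, -33.9, 502.1]
tcp_rot: [-3.141, 0.004, 3.141]
contact_force: [1.2, 0.6, -0.5]
opening: 0.599
t 22.98 pos [381.8 -33.9 502.1] rpy [-3.141  0.004  3.141] F [ 1.2  0.6 -0.5] open 0.599 q [-0.09 -0.14  1.97 -0.    1.3  -1.66]
tool shift [-18.1  33.9   2.1]
t 23.13 pos [384.9 -34.  502.1] rpy [-3.141  0.006  3.14 ] F [-0.1 -0.2  0.4] open 0.599 q [-0.09 -0.14  1.97  0.    1.3  -1.66]
tool shift [-15.   34.    2.2]
```

View pics/wL.png

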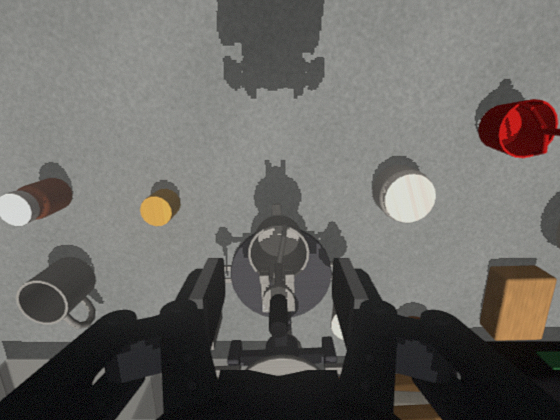

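View pics/sL.png

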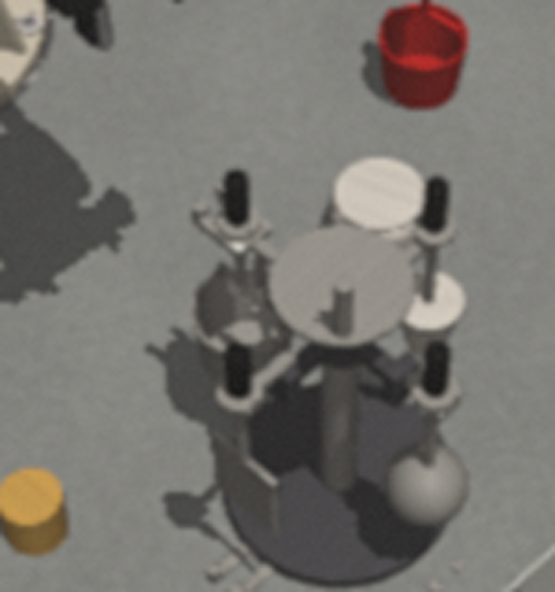

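The measure hangs upright behind the lips, with its stem at about (237,200) in the scene crop. The fork is over the pointer, and the arm is clear. I'll let it settle, then hand in.

```bash
python3 -m creep '[[0,0,0,0,0,0,0.4],[0,0,0,0,0,0,0.4],[0,0,0,0,0,0,0.4],[0,0,0,0,0,0,0.4],[0,0,0,0,0,0,0.4],[0,0,0,0,0,0,0.4]]'; python3 -c "
from h import *
print(job.sign_off())"
```

```text
clock: 23.63
eef_pos: [388.3, -34.0, 501.4]
tcp_rot: [-3.141, 0.005, 3.141]
contact_force: [0.0, 0.5, -0.7]
opening: 0.6
the job is handed in; nothing more can be done
None
```

The steel measure hangs on the free hook with its collar behind the lips, and I handed the job in at about 23.6 s of the 72 s allowed. Sign-off reports no verdict.

**What I did**
- I turned the rack about 145° clockwise by its turning post, until the fork stood over the front pointer. From the images I estimate it is about 5 mm off, against the 20 mm allowed.
- I gripped the steel measure (not the red one) and slid its rod into the slot. The inner end pushed back with about 3 N, so I drew back roughly 3 mm.
- I lowered it until the prongs took the weight, with the prong tops at about z = 213 mm. I held it there, then opened the fingers slowly.

**What the last checks showed**
- The last wrist and scene pictures show the measure upright, with a visible gap between collar and lips, and the gripper well clear.
- The force reading was back to about zero before sign-off. The hook never carried more than about 5 N.
- I saw no bystander moved, but I did not re-measure their positions.

**What disagreed**
- The first fork estimates scattered: 205 to 217 mm for height, 82 to 86 mm from the axis for the inner end. The feel settled them at about 213 mm and 83.5 mm.
- The wrist camera read about 1 mm off sideways, so I lined the rod up against the stem seen in the same picture.
- The fork's angle from the post alone differed by 3 to 5° from its angle in the images, which is still inside the tolerance.

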